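Shut the first-aid box and hold it locked

TASK

The green first-aid box on the plank shelf is packed: press its flap fully shut, then take the square-headed key from the wooden key block, work it down past the sticky wafers into the lock in the flap until it is fully home, and turn it clockwise a full quarter turn to its stop. The new rubber seal is stiff and drives the lock back as soon as the key is let go, so finish with the key still gripped and held turned. Leave the round-headed key and everything else on the shelf where they are.

Things in the scene. Friction and masses are not known exactly. Their poses are not given: they have to be found in the camera images.
- flap (a joint): opening angle of the box's flap in rad: 0 shut, starts 0.4 to 0.8, at most 1.9. A stiff hinge: the flap stays where it is left; about 2 to 6 N at the free edge, square to the flap and following its arc, moves it; pushed only straight down while well open, the edge can bind under the fingers
- flap_hinge (a point): middle of the flap's hinge line on the box's far upper rim, 96 mm above the shelf. The box (green plastic, 184 mm front to back, 250 mm wide, 92 mm high, fixed to the shelf) turns with this frame: x points level from the box's front to its back (roughly away from the robot), y to the left along the hinge, z up. The box's middle lies 92 mm in front of it (-x)
- flap_edge (a point): middle of the flap's free front edge on its outer face, 188 mm from the hinge line along the flap, 5 mm outside it. The flap is 258 mm wide. At opening angle a it lies, in the flap_hinge frame, at x = -0.188 cos(a) + 0.005 sin(a), z = 0.188 sin(a) + 0.005 cos(a). Press on the first 15 mm behind the edge; the lock's rim starts 20 mm behind it
- lock (a point): centre of the lock's face: round brass plug in a 36 mm steel rim, on the flap's centre line, 38 mm behind the free edge (150 mm from the hinge line), its face 6 mm above the flap. Fixed to the flap: z points out of the lock along its axis (straight up, face 107 mm above the shelf, when shut), x from the lock to the hinge. Fully home the key head's underside sits on this face, tip 24 mm deep
- keyway (a point): same point, but turning with the plug: x lies along the keyway's long side (unturned: along the lock's x). Keyway 10.5 x 5.2 mm, mouth flared by 2 mm each way, 26.5 mm deep; the key goes in either way round. Two sprung, sticky wafers, 10 and 18.5 mm deep, catch the key at about 5 to 15 N of push and give more easily when it is wiggled; the plug is blocked until the blade is past the second
- plug (a joint): turn of the lock's plug in rad, 0 at the start, positive clockwise seen from above, stop at 1.571. It pushes back towards 0 with 0.05 N m per rad when let go. The key has about 0.13 rad of play in the keyway, so the hand must turn some 0.15 to 0.2 rad further than the plug
- key_head (a point): centre of the head of the right key (22 g): flat square black plastic head 28 mm wide (x axis) x 9 thick (y axis) x 36 high (z up), on a steel blade 10 x 4 mm, 24 mm long, round-tipped, pointing down. This point is 18 mm above the head's underside and 42 mm above the blade's tip. It stands upright in a slot of the block, the head's underside on the block's top; pinch the head across its 9 mm from above
- key_tip (a point): lower end of that key's blade, on the key's axis
- keyblock: cypress block, fixed, 120 mm along its x axis, 46 mm along y, 34 mm high, origin under its centre; two slots for keys at x = -29 and +29 mm, long sides along x; the right key may stand in either
- other_head (a point): centre of the head of the wrong key, in the other slot: round head 30 mm across, 9 mm thick, on a shorter blade; leave it
- dish: stainless kidney dish, loose, about 200 x 90 mm, 36 mm high, its long side along its y axis; origin under its middle
- tweezers: steel tweezers, loose, 118 mm, lying in the dish
- jar: closed amber pill jar, loose, 48 mm across, 68 mm high, origin under its centre
- tin: aluminium balm tin, loose, 63 mm across, 22 mm high, between box and key block, origin under its centre
- packet: white carton, loose, 95 x 60 x 32 mm, origin under its centre
- taperoll: roll of tape, loose ring 60 mm across, 25 mm high, origin under its centre
Not all that is in view belongs to the job. What is shaped like the part that bears key_head but blue or orange is not meant.

How it is judged:
On the way, in this order (a step that is already met when the one before it is completed fails the run):
1. the flap is fully shut (value of joint flap below 0.03 rad), for 0.2 s.
2. the key is fully home in the lock, not yet turned, the flap still shut (z of key_tip in the frame of lock between -0.03 and -0.0215 m and horizontal distance between key_tip and lock below 0.005 m and angle between key_head's own z axis and vertical below 0.12 rad and value of joint flap below 0.03 rad and value of joint plug below 0.35 rad), for 0.1 s.
3. the gripped key has turned the lock clockwise a quarter turn (z of key_tip in the frame of lock between -0.03 and -0.0215 m and horizontal distance between key_tip and lock below 0.005 m and angle between key_head's own z axis and vertical below 0.12 rad and value of joint flap below 0.03 rad and value of joint plug above 1.35 rad and contact force between the fingers and key above 2 N), for 0.2 s.
At the end, for the whole second after the job is handed in: The flap is shut (within 0.03 rad), the key is fully home (tip at least 21.5 mm below the lock's face, upright within 0.12 rad), the plug is turned at least 1.35 rad clockwise against the seal, and the fingers still grip the key (over 2 N) (all of step 3); the arm keeps its last pose, push and grip.
It fails at once if the round-headed key is moved more than 20 mm (distance of other_head from where it was at the start of the episode above 0.02 m).
It fails at once if a thing lying on the shelf (dish, tweezers, jar, tin, packet, tape) is moved more than 30 mm (distance of any of dish, tweezers, jar, tin, packet, taperoll from where it was at the start of the episode above 0.03 m).
It also fails if it takes over 64 s, if anything falls off the work surface, if the arm or the gripper's body presses on something with over 40 N, if the wrist force passes 120 N, or if a joint passes its speed limit or range.

ROBOT

A 6-joint arm with a two-finger parallel gripper is mounted at the origin on the work surface. World frame = base frame: x ahead of the robot, y to its left, z up, the work surface at z = 0. Lengths are in m, angles in rad, forces in N, time in s.
With the tool pointing down it reaches from about 0.35 to 0.85 m from the base axis. Payload 8.1 kg.
Tool frame: the origin (TCP) lies at the centre of the arm's flange, where the gripper is bolted on; the fingertips stand 186 mm ahead of it and the grasp point (between the pads) lies 167 mm ahead of it (robot.nose_length is the distance from the TCP to the fingertips, in m); z points along the fingers, x is the direction in which the jaws open and shut, and the axes are right-handed (so a half turn about z gives the same grasp; the last joint's range is limited). The gripper opens to 93 mm and grips with 3 to 60 N. Pads are 15 mm wide; open, the fingers measure 128 mm over their backs; the gripper's body (75 mm by 188 mm) begins 65 mm behind the grasp point.
Start: joints at [-1.342, 0.13, 1.488, -0, 1.523, -0.085], TCP at [0.185, -0.571, 0.405] pointing down, gripper open.
Joint ranges: [-2.96, 2.96], [-0.89, 2.26], [0.02, 2.5], [-1.34, 4.48], [0, 2.73], [-2.66, 2.66]. Speed limits (rad/s): [2.39, 2.39, 2.79, 3.14, 3.14, 3.14].

INTERFACE

Orientations are given as a rotation vector (axis times angle).
In Python, from plant import robot gives the robot as it stands.
- The arm moves only by the tool arm_command, never from a script. Its argument "motion" is a list of rows, each an object with "slide": the shift along the tool's x, y, z each as a share of 0.4 m, from -1 to 1, a list of three; "turn": the turn, a rotation vector about the tool's x, y, z each as a share of 0.5 rad, from -1 to 1, a list of three. A call has exactly 5 rows; each row shifts and turns the commanded pose from where the row before left it, along the tool's axes as they then stand; what a row does not reach is not made up. A row lasts 1/12 s, in which the tool goes at most 41.7 mm and 7.16 degrees, less where a joint would pass 70% of its speed; a pose out of reach is approached as far as the arm can. A call with a number of a shift or a turn outside -1 to 1 is refused whole. A call with a gripper value outside its range is refused whole. "gripper" is the opening in per cent of the stroke, from 0 (shut) to 100 (fully open), set as the call begins (left out, the last holds). The fingers move at their own pace and stop on an object; "grip_force" is the grip in N (left out, the last holds). Time passes only in rows, so rows that do not move let the fingers close, or fill a call up. It gives the time, the measured TCP pose, the force and the opening at its end, in the units of the state.
- robot.read_state(): the state, without advancing time (a new reading comes with each control period).
- robot.read_camera(name): name is "side" or "top"; returns a dict with "pixels" (420x560x3 uint8, blue, green, red), "intrinsics" (3x3 intrinsics, pixels), "D" ([k1, k2, p1, p2, k3] as OpenCV has them; the pictures are not rectified), "T" (4x4, takes a point from camera to world coordinates). Camera axes: x right, y down, z forward; pixel columns grow to the right and rows downward; lengths in m; the calibration is good to about 2 mm. A picture is of the moment at which its call begins. There is no depth.
- robot.close_job(): hands the job in, once; it reports no verdict.
The state is a dict: "t": time; "q": joint angles; "dq": joint speeds; "joint_torque": joint torques, N m; "tool_pos": TCP position; "orientation": TCP orientation; "force": force on the tool from outside, world axes, zero at the start; "wrist_torque": the same for the moment, N m; "opening": finger opening in m.
Only numpy, scipy, OpenCV 4.12 (cv2) and the standard library are available. Lean on these libraries where they do the work, as an engineer would, in place of code of your own. Each camera call takes 0.05 s, during which the arm holds its last target.

## Working session

There is one attempt and no reset: what is moved stays moved. The work goes in short steps, Python scripts to look and compute and a tool call to move; the robot and the scene stay as the last step left them, time stands still between calls to the robot, and variables do not carry over. Pictures are saved under pics/ and viewed, and the job is handed in when it is done.

Besides the shell and the picture viewer there is one more tool, called after "Request:" by a JSON object that holds its "fn" and its "kwargs". arm_command: Moves the arm, as the interface text tells. Shift numbers are shares of 0.4 m and turn numbers shares of 0.5 rad, none past 1 either way. Its arguments: {"type":"object","properties":{"motion":{"type":"array","items":{"type":"object","properties":{"slide":{"type":"array","items":{"type":"number"}},"turn":{"type":"array","items":{"type":"number"}}}}},"gripper":{"type":"number"},"grip_force":{"type":"number"}},"required":["motion"]}

```bash
ls; mkdir -p pics
python3 - <<'E'
from plant import robot
import cv2
s=robot.read_state();print(s)
for n in("side","top"):
    c=robot.read_camera(n);cv2.imwrite(f"pics/{n}0.png",c["pixels"]);print(n,c["intrinsics"],c["D"],c["T"])
E
```

```text
pics
{'t': 0.0, 'q': array([-1.34243005e+00,  1.31117727e-01,  1.48930671e+00, -4.89164965e-06,
        1.52298850e+00, -8.53967031e-02]), 'dq': array([-3.58685036e-05,  1.73741021e-03,  3.94460353e-04, -4.26371555e-04,
       -6.37352323e-04,  1.62070949e-03]), 'joint_torque': array([-2.72879843e-03, -5.59850657e+01, -4.91760170e+01,  7.66384718e-02,
        3.52250563e-02, -1.36724325e-04]), 'tool_pos': array([ 0.18515194, -0.57046629,  0.40369802]), 'orientation': array([-2.54027438e+00,  1.84638604e+00,  2.16527182e-03]), 'force': array([-0.89009454, -0.13657067, -0.98826484]), 'wrist_torque': array([-0.00927355, -0.0664875 ,  0.00709169]), 'opening': 0.09240428925630134}
side [[415.26487654   0.         281.88660444]
 [  0.         415.26487654 213.3309544 ]
 [  0.           0.           1.        ]] [-0.06553595  0.          0.          0.          0.        ] [[-0.94178684 -0.17826299  0.28506114  0.20649252]
 [-0.33612292  0.51857621 -0.78619342  0.82976771]
 [-0.00767674 -0.8362422  -0.54830653  0.69236127]
 [ 0.          0.          0.          1.        ]]
top [[525.68922374   0.         270.93679578]
 [  0.         525.68922374 211.5045392 ]
 [  0.           0.           1.        ]] [-0.1953554  0.         0.         0.         0.       ] [[ 0.04031545 -0.97897474  0.19995778  0.28281986]
 [-0.99917608 -0.03856379  0.01264891 -0.02918538]
 [-0.00467183 -0.20030298 -0.97972286  1.38932059]
 [ 0.          0.          0.          1.        ]]
```

View pics/side0.png

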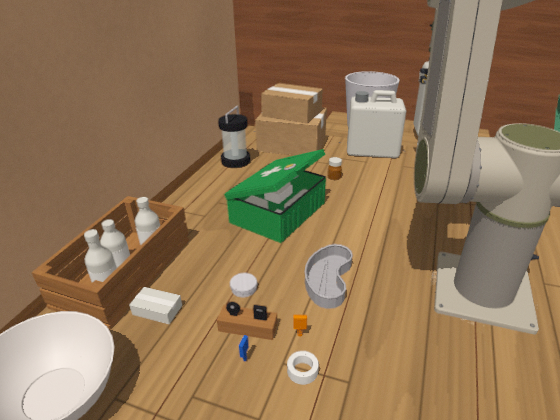

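View pics/top0.png

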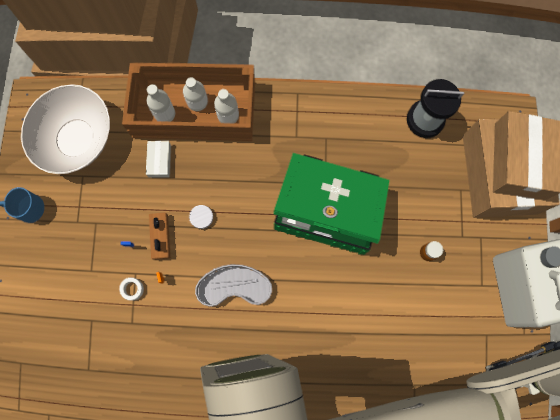

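```bash
cat > h.py <<'E'
import numpy as np, cv2
from plant import robot
from scipy.spatial.transform import Rotation as R
def cam(n,save=None):
    c=robot.read_camera(n)
    if save: cv2.imwrite("pics/"+save,c["pixels"])
    return c
def ray(c,uv):
    p=cv2.undistortPoints(np.array(uv,float).reshape(-1,1,2),np.array(c["intrinsics"]),np.array(c["D"],float)).reshape(-1,2)
    T=np.array(c["T"]);d=np.c_[p,np.ones(len(p))]@T[:3,:3].T
    return T[:3,3],d/np.linalg.norm(d,axis=1)[:,None]
def onz(c,uv,z):
    o,d=ray(c,uv);return o+d*((z-o[2])/d[:,2])[:,None]
def tri(c1,u1,c2,u2):
    o1,d1=ray(c1,u1);o2,d2=ray(c2,u2);out=[]
    for a,b in zip(d1,d2):
        P=np.eye(3)-np.outer(a,a);Q=np.eye(3)-np.outer(b,b)
        x=np.linalg.solve(P+Q,P@o1+Q@o2);out.append(np.r_[x,np.linalg.norm(P@(x-o1))+np.linalg.norm(Q@(x-o2))])
    return np.array(out)
def proj(c,X):
    T=np.linalg.inv(c["T"]);p,_=cv2.projectPoints(np.array(X,float).reshape(-1,1,3),cv2.Rodrigues(T[:3,:3])[0],T[:3,3],np.array(c["intrinsics"]),np.array(c["D"],float));return p.reshape(-1,2)
def crop(c,x0,y0,x1,y1,k,name):
    cv2.imwrite("pics/"+name,cv2.resize(c["pixels"][y0:y1,x0:x1],None,fx=k,fy=k,interpolation=cv2.INTER_CUBIC))
def state():
    s=robot.read_state();Rm=R.from_rotvec(s["orientation"]).as_matrix()
    print("t",round(s["t"],2),"tcp",np.round(s["tool_pos"],4),"tip",np.round(s["tool_pos"]+Rm[:,2]*.186,4),"F",np.round(s["force"],1),"M",np.round(s["wrist_torque"],2),"open",round(s["opening"],4));print(np.round(Rm,3).tolist(),"q",np.round(s["q"],3))
    return s,Rm
E
python3 - <<'E'
from h import *
c=cam("side");crop(c,190,260,340,370,5,"sb.png");crop(c,220,140,340,240,6,"sx.png")
c=cam("top");crop(c,110,195,220,305,5,"tb.png");crop(c,265,145,400,260,5,"tx.png")
E
```

```text
(no output)
```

View pics/sb.png

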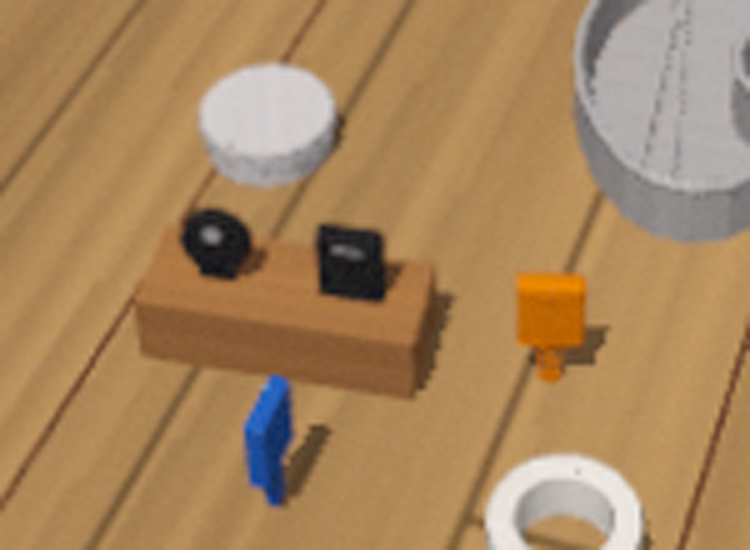

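View pics/tb.png

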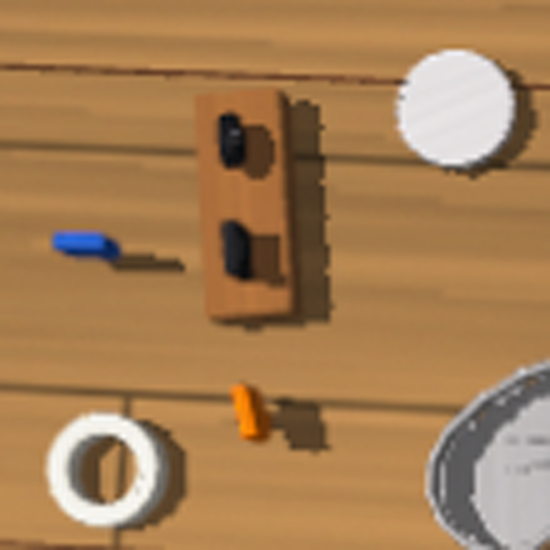

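View pics/sx.png

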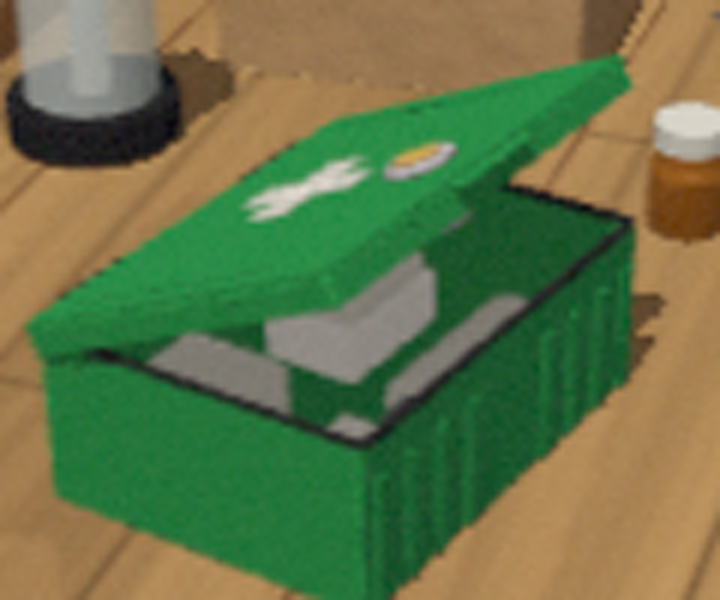

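View pics/tx.png

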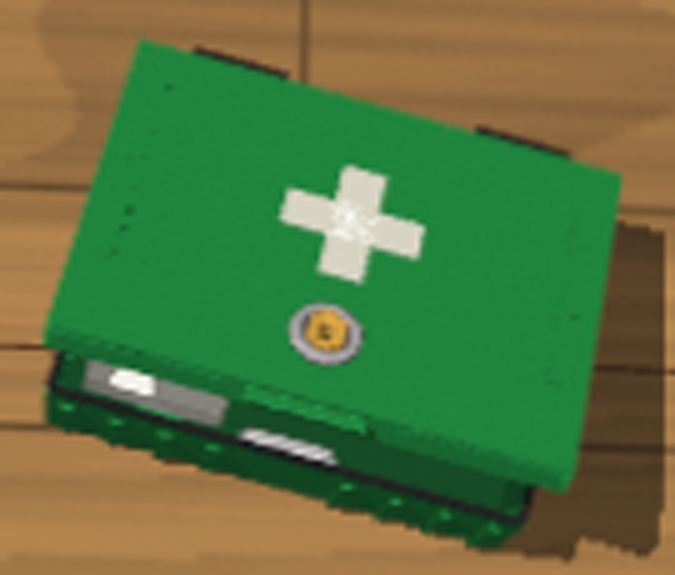

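Run:
```python
from h import *
t=cam("top");s=cam("side")
g=lambda x0,y0,k,X:[(x0+(a+.5)/k-.5,y0+(b+.5)/k-.5) for a,b in X]
T=lambda X:g(265,145,5,X); S=lambda X:g(220,140,6,X)
print("hinge corners",onz(t,T([(140,40),(622,178)]),.099).round(4))
names=["FL","FR","BL","lock"]
a=T([(45,340),(572,478),(140,40),(325,330)]);b=S([(342,297),(618,60),(32,322),(420,159)])
print(tri(t,a,s,b).round(4))
Tb=lambda X:g(110,195,5,X);Sb=lambda X:g(190,260,5,X)
print("block top corners TL TR BR BL", onz(t,Tb([(197,95),(286,92),(298,310),(209,320)]),.034).round(4))
print("side block", onz(s,Sb([(137,297),(412,338),(437,265),(172,228)]),.034).round(4))
# key masks
for c,(x0,y0,x1,y1) in ((t,(145,213,175,255)),(s,(220,295,280,322))):
    im=c["pixels"][y0:y1,x0:x1].max(2);m=(im<55).astype(np.uint8)
    n,l,st,ce=cv2.connectedComponentsWithStats(m)
    for i in range(1,n):
        if st[i][4]>15:
            pts=np.argwhere(l==i)[:,::-1]+[x0,y0]
            print(st[i]+[x0,y0,0,0,0],ce[i]+[x0,y0],cv2.minAreaRect(pts.astype(np.float32)))
```

```text
hinge corners [[ 0.7028 -0.0619  0.099 ]
 [ 0.6398 -0.3114  0.099 ]]
[[ 0.5288 -0.02    0.1699  0.0011]
 [ 0.4733 -0.2691  0.1784  0.004 ]
 [ 0.7009 -0.0622  0.1017  0.0021]
 [ 0.539  -0.1526  0.1695  0.0008]]
block top corners TL TR BR BL [[0.541  0.3123 0.034 ]
 [0.5445 0.2642 0.034 ]
 [0.4289 0.2489 0.034 ]
 [0.4214 0.2959 0.034 ]]
side block [[0.5416 0.3103 0.034 ]
 [0.4251 0.2926 0.034 ]
 [0.4293 0.2515 0.034 ]
 [0.5454 0.2695 0.034 ]]
[154 218   5  10  42] [155.9047619  222.73809524] ((156.0, 222.5), (9.0, 4.0), 90.0)
[155 240   6  11  49] [157.06122449 244.97959184] ((157.5, 245.0), (5.0, 10.0), 0.0)
[227 302  13  14 115] [233.07826087 308.49565217] ((233.0, 308.5), (13.0, 12.0), 90.0)
[254 305  13  15 149] [259.80536913 312.58389262] ((260.0, 312.0), (14.0, 12.0), 90.0)
```

```bash
cat >> h.py <<'E'
def plan(pos,yaw,n,tilt=None):
    """rows (shares) from the present pose to TCP pos, tool down with tool x at yaw"""
    s,Rm=state();p=np.array(s["tool_pos"])
    Rt=np.c_[[np.cos(yaw),np.sin(yaw),0],[np.sin(yaw),-np.cos(yaw),0],[0,0,-1]]
    w=R.from_matrix(Rm.T@Rt).as_rotvec();dp=(np.array(pos)-p)/n
    print("total turn",w.round(3),"dist/row mm",(np.linalg.norm(dp)*1000).round(1),"turn/row",(np.linalg.norm(w)/n).round(3))
    for i in range(n):
        Ri=Rm@R.from_rotvec(w*i/n).as_matrix()
        print("slide",(Ri.T@dp/.4).round(3).tolist(),"turn",(w/n/.5).round(3).tolist())
E
python3 - <<'E'
from h import *
t=cam("top");s=cam("side")
print(tri(t,[(157.06,244.98),(155.9,222.74)],s,[(259.8,312.58),(233.08,308.5)]).round(4))
plan([.5355,-.106,.405],1.334,20)
E
```

```text
[[4.561e-01 2.794e-01 5.250e-02 1.000e-03]
 [5.139e-01 2.872e-01 5.220e-02 1.000e-04]]
t 0.4 tcp [ 0.1852 -0.5707  0.4046] tip [ 0.1852 -0.5706  0.2186] F [-0.3 -0.7 -0.2] M [-0.01  0.    0.02] open 0.093
[[0.309, -0.951, -0.0], [-0.951, -0.309, 0.0], [-0.0, -0.0, -1.0]] q [-1.342  0.131  1.488 -0.     1.523 -0.085]
total turn [-0.     0.    -2.591] dist/row mm 29.1 turn/row 0.13
slide [-0.042, -0.06, -0.0] turn [-0.0, 0.0, -0.259]
slide [-0.034, -0.064, -0.0] turn [-0.0, 0.0, -0.259]
slide [-0.025, -0.068, -0.0] turn [-0.0, 0.0, -0.259]
slide [-0.016, -0.071, -0.0] turn [-0.0, 0.0, -0.259]
slide [-0.007, -0.072, -0.0] turn [-0.0, 0.0, -0.259]
slide [0.003, -0.073, -0.0] turn [-0.0, 0.0, -0.259]
slide [0.012, -0.072, -0.0] turn [-0.0, 0.0, -0.259]
slide [0.021, -0.07, -0.0] turn [-0.0, 0.0, -0.259]
slide [0.03, -0.066, -0.0] turn [-0.0, 0.0, -0.259]
slide [0.038, -0.062, -0.0] turn [-0.0, 0.0, -0.259]
slide [0.046, -0.056, -0.0] turn [-0.0, 0.0, -0.259]
slide [0.053, -0.05, -0.0] turn [-0.0, 0.0, -0.259]
slide [0.059, -0.043, -0.0] turn [-0.0, 0.0, -0.259]
slide [0.064, -0.035, -0.0] turn [-0.0, 0.0, -0.259]
slide [0.068, -0.026, -0.0] turn [-0.0, 0.0, -0.259]
slide [0.071, -0.017, -0.0] turn [-0.0, 0.0, -0.259]
slide [0.072, -0.008, -0.0] turn [-0.0, 0.0, -0.259]
slide [0.073, 0.001, -0.0] turn [-0.0, 0.0, -0.259]
slide [0.072, 0.011, -0.0] turn [-0.0, 0.0, -0.259]
slide [0.07, 0.02, -0.0] turn [-0.0, 0.0, -0.259]
```

Request:
{"fn": "arm_command", "kwargs": {"motion": [{"slide": [-0.042,-0.06,0],"turn": [0,0,-0.24]},{"slide": [-0.034,-0.064,0],"turn": [0,0,-0.24]},{"slide": [-0.026,-0.068,0],"turn": [0,0,-0.24]},{"slide": [-0.018,-0.07,0],"turn": [0,0,-0.24]},{"slide": [-0.01,-0.072,0],"turn": [0,0,-0.24]}], "gripper": 0}}

```text
t: 0.82
tool_pos: [0.2733, -0.4535, 0.4048]
orientation: [2.976, -1.005, 0.0]
force: [1.1, -0.9, 0.6]
opening: 0.0641
```

```bash
python3 -c "
from h import *
plan([.5355,-.106,.405],1.334,17)"
```

```text
t 0.82 tcp [ 0.2733 -0.4535  0.4048] tip [ 0.2733 -0.4536  0.2188] F [ 1.1 -0.9  0.6] M [ 0.01 -0.1  -0.01] open 0.0641
[[0.795, -0.606, 0.0], [-0.606, -0.795, -0.0], [0.0, 0.0, -1.0]] q [-1.125 -0.061  1.684  0.     1.518 -0.474]
total turn [ 0.    -0.    -1.985] dist/row mm 25.6 turn/row 0.117
slide [-0.0, -0.064, -0.0] turn [0.0, -0.0, -0.234]
slide [0.007, -0.064, -0.0] turn [0.0, -0.0, -0.234]
slide [0.014, -0.062, -0.0] turn [0.0, -0.0, -0.234]
slide [0.022, -0.06, -0.0] turn [0.0, -0.0, -0.234]
slide [0.029, -0.057, -0.0] turn [0.0, -0.0, -0.234]
slide [0.035, -0.054, -0.0] turn [0.0, -0.0, -0.234]
slide [0.041, -0.049, -0.0] turn [0.0, -0.0, -0.234]
slide [0.046, -0.044, -0.0] turn [0.0, -0.0, -0.234]
slide [0.051, -0.038, -0.0] turn [0.0, -0.0, -0.234]
slide [0.055, -0.032, -0.0] turn [0.0, -0.0, -0.234]
slide [0.059, -0.025, -0.0] turn [0.0, -0.0, -0.234]
slide [0.061, -0.018, -0.0] turn [0.0, -0.0, -0.234]
slide [0.063, -0.011, -0.0] turn [0.0, -0.0, -0.234]
slide [0.064, -0.004, -0.0] turn [0.0, -0.0, -0.234]
slide [0.064, 0.004, -0.0] turn [0.0, -0.0, -0.234]
slide [0.063, 0.011, -0.0] turn [0.0, -0.0, -0.234]
slide [0.061, 0.018, -0.0] turn [0.0, -0.0, -0.234]
```

Request:
{"fn": "arm_command", "kwargs": {"motion": [{"slide": [0,-0.064,0],"turn": [0,0,-0.234]},{"slide": [0.007,-0.064,0],"turn": [0,0,-0.234]},{"slide": [0.014,-0.062,0],"turn": [0,0,-0.234]},{"slide": [0.022,-0.06,0],"turn": [0,0,-0.234]},{"slide": [0.029,-0.057,0],"turn": [0,0,-0.234]}]}}

```text
t: 1.23
tool_pos: [0.3511, -0.352, 0.4049]
orientation: [3.14, -0.104, 0.0]
force: [0.7, 0.9, 0.1]
opening: 0.0309
```

Request:
{"fn": "arm_command", "kwargs": {"motion": [{"slide": [0.035,-0.054,0],"turn": [0,0,-0.234]},{"slide": [0.041,-0.049,0],"turn": [0,0,-0.234]},{"slide": [0.046,-0.044,0],"turn": [0,0,-0.234]},{"slide": [0.051,-0.038,0],"turn": [0,0,-0.234]},{"slide": [0.055,-0.032,0],"turn": [0,0,-0.234]}]}}

```text
t: 1.65
tool_pos: [0.4283, -0.2502, 0.405]
orientation: [3.036, 0.806, 0.0]
force: [-0.2, -0.4, 0.4]
opening: 0.001
```

```bash
python3 -c "
from h import *
plan([.5355,-.106,.405],1.334,10)"
```

```text
t 1.65 tcp [ 0.4283 -0.2502  0.405 ] tip [ 0.4283 -0.2503  0.219 ] F [-0.2 -0.4  0.4] M [-0.05 -0.18  0.03] open 0.001
[[0.868, 0.496, 0.0], [0.496, -0.868, -0.0], [0.0, 0.0, -1.0]] q [-0.632 -0.154  1.77  -0.     1.525 -1.151]
total turn [ 0.001 -0.    -0.815] dist/row mm 18.0 turn/row 0.082
slide [0.041, -0.018, -0.0] turn [0.0, -0.0, -0.163]
slide [0.042, -0.015, -0.0] turn [0.0, -0.0, -0.163]
slide [0.044, -0.011, -0.0] turn [0.0, -0.0, -0.163]
slide [0.044, -0.008, -0.0] turn [0.0, -0.0, -0.163]
slide [0.045, -0.004, -0.0] turn [0.0, -0.0, -0.163]
slide [0.045, -0.0, -0.0] turn [0.0, -0.0, -0.163]
slide [0.045, 0.003, -0.0] turn [0.0, -0.0, -0.163]
slide [0.044, 0.007, -0.0] turn [0.0, -0.0, -0.163]
slide [0.044, 0.011, -0.0] turn [0.0, -0.0, -0.163]
slide [0.043, 0.014, -0.0] turn [0.0, -0.0, -0.163]
```

Request:
{"fn": "arm_command", "kwargs": {"motion": [{"slide": [0.041,-0.018,0],"turn": [0,0,-0.163]},{"slide": [0.042,-0.015,0],"turn": [0,0,-0.163]},{"slide": [0.044,-0.011,0],"turn": [0,0,-0.163]},{"slide": [0.044,-0.008,0],"turn": [0,0,-0.163]},{"slide": [0.045,-0.004,0],"turn": [0,0,-0.163]}]}}

```text
t: 2.07
tool_pos: [0.4819, -0.1785, 0.4049]
orientation: [2.812, 1.401, 0.0]
force: [0.6, 0.2, 0.4]
opening: 0.0001
```

Request:
{"fn": "arm_command", "kwargs": {"motion": [{"slide": [0.045,0,0],"turn": [0,0,-0.163]},{"slide": [0.045,0.003,0],"turn": [0,0,-0.163]},{"slide": [0.044,0.007,0],"turn": [0,0,-0.163]},{"slide": [0.044,0.011,0],"turn": [0,0,-0.163]},{"slide": [0.043,0.014,0],"turn": [0,0,-0.163]}]}}

```text
t: 2.48
tool_pos: [0.536, -0.1065, 0.4048]
orientation: [2.47, 1.941, 0.0]
force: [-1.0, 0.1, -0.4]
opening: 0.0003
```

```bash
python3 -c "
from h import *
state();c=cam('side');crop(c,200,80,360,220,5,'a1.png');c=cam('top');crop(c,250,100,410,260,5,'a1t.png')"
```

```text
t 2.48 tcp [ 0.536  -0.1065  0.4048] tip [ 0.536  -0.1065  0.2188] F [-1.   0.1 -0.4] M [ 0.07 -0.15  0.05] open 0.0003
[[0.236, 0.972, 0.0], [0.972, -0.236, -0.0], [0.0, 0.0, -1.0]] q [-0.29  -0.014  1.639  0.     1.517 -1.622]
```

View pics/a1.png

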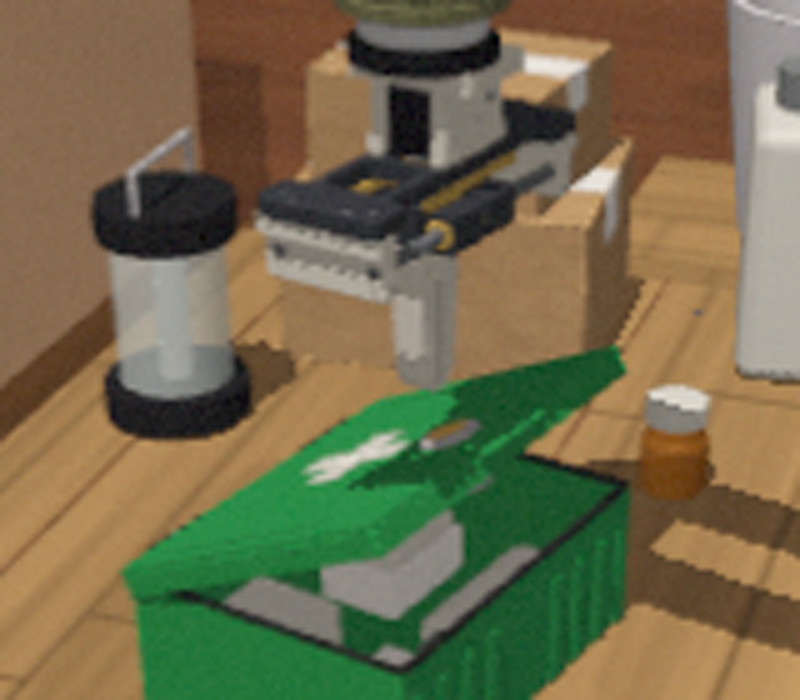

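Request:
{"fn": "arm_command", "kwargs": {"motion": [{"slide": [0,0,0.056],"turn": [0,0,0]},{"slide": [-0.015,0,0.026],"turn": [0,0,0]},{"slide": [0,-0.015,0.013],"turn": [0,0,0]},{"slide": [0,-0.015,0.013],"turn": [0,0,0]},{"slide": [0,-0.0105,0.025],"turn": [0,0,0]}]}}

```text
t: 3.0
tool_pos: [0.5178, -0.1098, 0.3525]
orientation: [2.474, 1.933, 0.001]
force: [-0.6, -0.9, 2.3]
opening: 0.0003
```

```bash
python3 -c "
from h import *
state()"
```

```text
t 3.0 tcp [ 0.5178 -0.1098  0.3525] tip [ 0.5181 -0.1099  0.1665] F [-0.6 -0.9  2.3] M [-0.03 -0.01  0.01] open 0.0003
[[0.242, 0.97, 0.002], [0.97, -0.242, -0.001], [-0.0, 0.002, -1.0]] q [-0.306 -0.031  1.752 -0.     1.42  -1.632]
```

Request:
{"fn": "arm_command", "kwargs": {"motion": [{"slide": [0,-0.0105,0.028],"turn": [0,0,0]},{"slide": [0,-0.007,0.022],"turn": [0,0,0]},{"slide": [0,-0.006,0.022],"turn": [0,0,0]},{"slide": [0,-0.005,0.0225],"turn": [0,0,0]},{"slide": [0,-0.004,0.0225],"turn": [0,0,0]}]}}

```text
t: 3.42
tool_pos: [0.5055, -0.106, 0.3039]
orientation: [2.474, 1.936, 0.0]
force: [1.2, -0.3, 1.6]
opening: 0.0005
```

```bash
python3 -c "
from h import *
state();c=cam('side');crop(c,200,80,360,220,5,'a2.png')"
```

```text
t 3.42 tcp [ 0.5055 -0.106   0.3039] tip [ 0.5056 -0.106   0.1179] F [ 1.2 -0.3  1.6] M [-0.06 -0.33 -0.01] open 0.0005
[[0.24, 0.971, 0.0], [0.971, -0.24, -0.0], [0.0, 0.0, -1.0]] q [-0.306 -0.024  1.835  0.     1.33  -1.634]
```

View pics/a2.png

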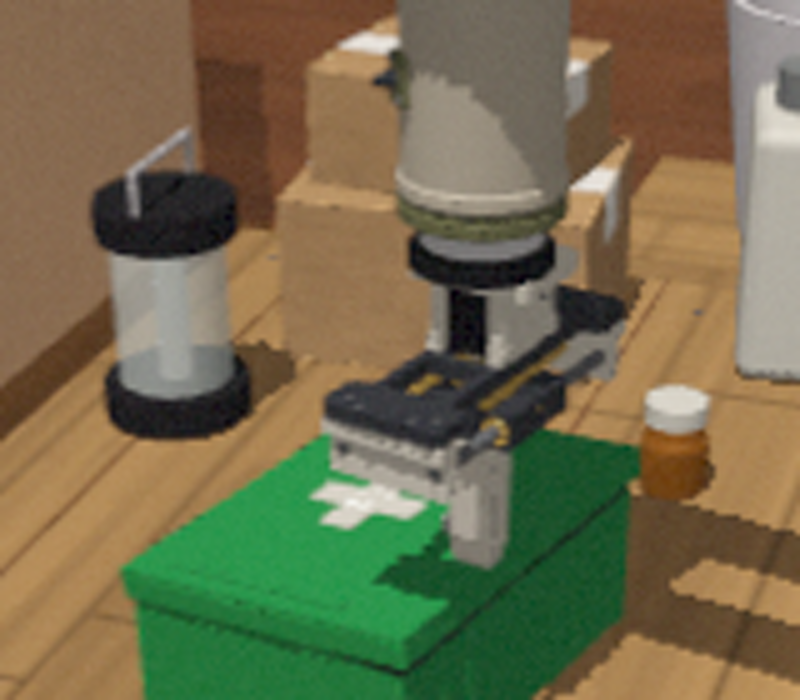

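Request:
{"fn": "arm_command", "kwargs": {"motion": [{"slide": [0,-0.002,0.0215],"turn": [0,0,0]},{"slide": [0,-0.001,0.02],"turn": [0,0,0]},{"slide": [0,0,0.004],"turn": [0,0,0]},{"slide": [0,0,0],"turn": [0,0,0]},{"slide": [0,0,0],"turn": [0,0,0]}]}}

```text
t: 3.88
tool_pos: [0.5047, -0.1057, 0.2872]
orientation: [2.474, 1.936, 0.0]
force: [-4.0, 1.8, 8.6]
opening: 0.0005
```

```bash
python3 -c "
from h import *
state()"
```

```text
t 3.88 tcp [ 0.5047 -0.1057  0.2872] tip [ 0.5047 -0.1057  0.1012] F [-4.   1.8  8.6] M [0.31 0.72 0.  ] open 0.0005
[[0.24, 0.971, 0.0], [0.971, -0.24, 0.0], [0.0, 0.0, -1.0]] q [-0.306 -0.009  1.853  0.     1.297 -1.634]
```

Request:
{"fn": "arm_command", "kwargs": {"motion": [{"slide": [0,0,0.003],"turn": [0,0,0]},{"slide": [0,0,0.003],"turn": [0,0,0]},{"slide": [0,0,0],"turn": [0,0,0]},{"slide": [0,0,0],"turn": [0,0,0]},{"slide": [0,0,0],"turn": [0,0,0]}]}}

```text
t: 4.3
tool_pos: [0.5048, -0.1057, 0.2869]
orientation: [2.474, 1.936, 0.0]
force: [-13.1, 3.5, 26.8]
opening: 0.0006
```

```bash
python3 -c "
from h import *
state()"
```

```text
t 4.3 tcp [ 0.5048 -0.1057  0.2869] tip [ 0.5049 -0.1058  0.1009] F [-13.1   3.5  26.8] M [ 0.77  2.39 -0.02] open 0.0006
[[0.24, 0.971, 0.0], [0.971, -0.24, -0.0], [-0.0, 0.0, -1.0]] q [-0.306 -0.008  1.853 -0.     1.297 -1.634]
```

Request:
{"fn": "arm_command", "kwargs": {"motion": [{"slide": [0,0,-0.02],"turn": [0,0,0]},{"slide": [0,0,-0.04],"turn": [0,0,0]},{"slide": [0.04,0,-0.06],"turn": [0,0,0]},{"slide": [0.08,0,-0.02],"turn": [0,0,0]},{"slide": [0.08,0,0],"turn": [0,0,0]}], "gripper": 50}}

```text
t: 4.72
tool_pos: [0.5249, -0.0281, 0.343]
orientation: [2.474, 1.931, 0.005]
force: [1.0, 0.7, -0.3]
opening: 0.0294
```

```bash
python3 -c "
from h import *
c=cam('top');crop(c,250,130,410,260,5,'a3.png')
plan([.456,.2775,.310],1.709,10)"
```

```text
t 4.77 tcp [ 0.5253 -0.0231  0.3417] tip [ 0.5261 -0.0225  0.1557] F [-0.5  2.4 -0.5] M [ 0.15 -0.16 -0.01] open 0.0335
[[0.24, 0.971, 0.004], [0.971, -0.24, 0.003], [0.004, 0.003, -1.0]] q [-0.143 -0.034  1.774  0.003  1.398 -1.472]
total turn [ 0.004 -0.003 -0.381] dist/row mm 31.0 turn/row 0.038
slide [0.069, -0.035, 0.008] turn [0.001, -0.001, -0.076]
slide [0.07, -0.032, 0.008] turn [0.001, -0.001, -0.076]
slide [0.071, -0.03, 0.008] turn [0.001, -0.001, -0.076]
slide [0.072, -0.027, 0.008] turn [0.001, -0.001, -0.076]
slide [0.073, -0.024, 0.008] turn [0.001, -0.001, -0.076]
slide [0.074, -0.021, 0.008] turn [0.001, -0.001, -0.076]
slide [0.075, -0.018, 0.008] turn [0.001, -0.001, -0.076]
slide [0.076, -0.016, 0.008] turn [0.001, -0.001, -0.076]
slide [0.076, -0.013, 0.008] turn [0.001, -0.001, -0.076]
slide [0.076, -0.01, 0.008] turn [0.001, -0.001, -0.076]
```

View pics/a3.png

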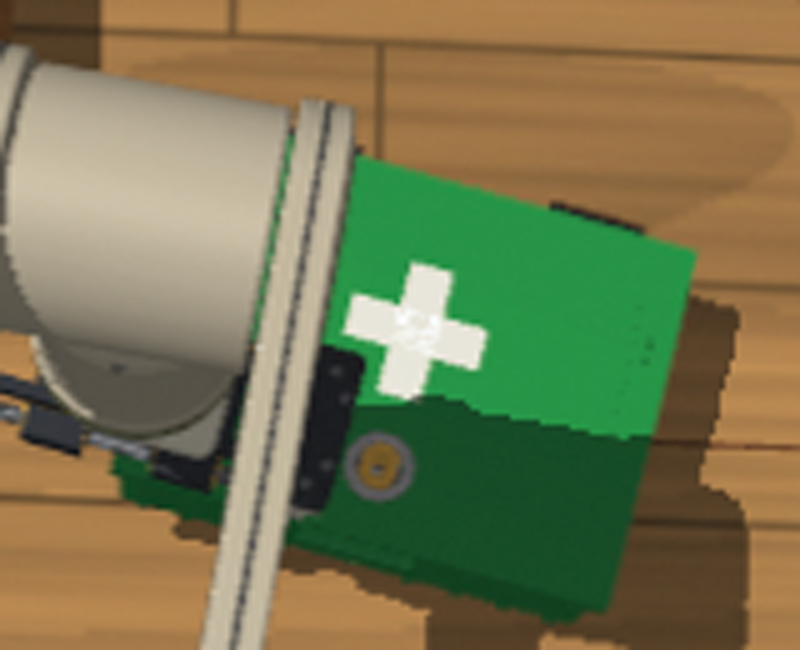

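Request:
{"fn": "arm_command", "kwargs": {"motion": [{"slide": [0.069,-0.035,0.008],"turn": [0,0,-0.076]},{"slide": [0.07,-0.032,0.008],"turn": [0,0,-0.076]},{"slide": [0.071,-0.03,0.008],"turn": [0,0,-0.076]},{"slide": [0.072,-0.027,0.008],"turn": [0,0,-0.076]},{"slide": [0.073,-0.024,0.008],"turn": [0,0,-0.076]}]}}

```text
t: 5.18
tool_pos: [0.4884, 0.1232, 0.3234]
orientation: [-2.277, -2.164, 0.0]
force: [0.4, -0.1, 0.3]
opening: 0.0465
```

Request:
{"fn": "arm_command", "kwargs": {"motion": [{"slide": [0.074,-0.021,0.008],"turn": [0,0,-0.076]},{"slide": [0.075,-0.018,0.008],"turn": [0,0,-0.076]},{"slide": [0.07,-0.016,0.008],"turn": [0,0,-0.076]},{"slide": [0.06,-0.013,0.008],"turn": [0,0,-0.076]},{"slide": [0,0,0],"turn": [0,0,-0.07]}]}}

```text
t: 5.6
tool_pos: [0.4601, 0.2369, 0.31]
orientation: [-2.06, -2.369, 0.001]
force: [0.8, -0.2, 0.2]
opening: 0.0465
```

Run:
```python
from h import *
# full image of box with lock; block view
t=cam("top");s=cam("side")
crop(t,120,195,200,275,7,'a4t.png');crop(s,190,230,330,360,5,'a4s.png');crop(t,265,145,400,260,5,'b4t.png');crop(s,220,140,340,240,6,'b4s.png')
plan([.456,.2775,.300],1.709,3)
```

```text
t 5.7 tcp [0.4611 0.2344 0.3105] tip [0.4609 0.2343 0.1245] F [ 0.9 -1.1 -0.3] M [ 0.06 -0.16  0.02] open 0.0467
[[-0.137, 0.991, -0.001], [0.991, 0.137, -0.0], [-0.0, -0.001, -1.0]] q [ 0.371 -0.027  1.827 -0.     1.344 -1.337]
total turn [-0.001  0.    -0.001] dist/row mm 14.9 turn/row 0.0
slide [0.036, 0.001, 0.009] turn [-0.001, 0.0, -0.001]
slide [0.036, 0.001, 0.009] turn [-0.001, 0.0, -0.001]
slide [0.036, 0.001, 0.009] turn [-0.001, 0.0, -0.001]
```

View pics/a4s.png

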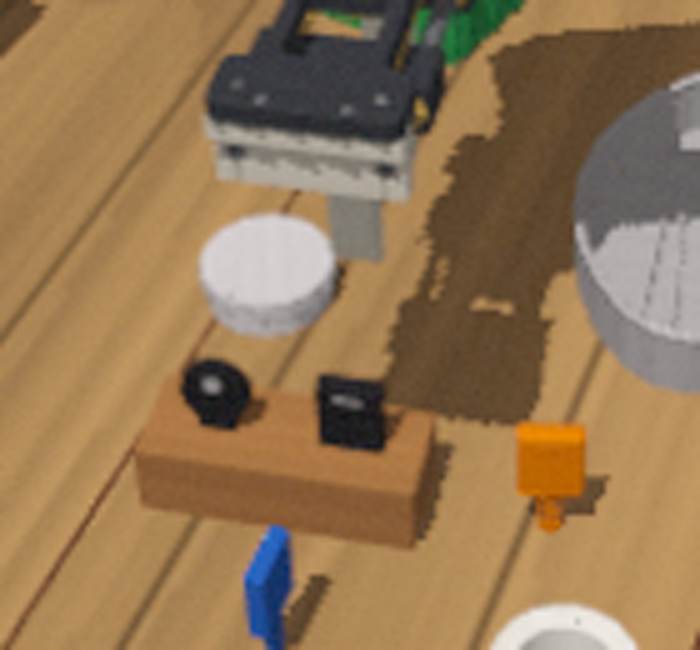

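View pics/b4t.png

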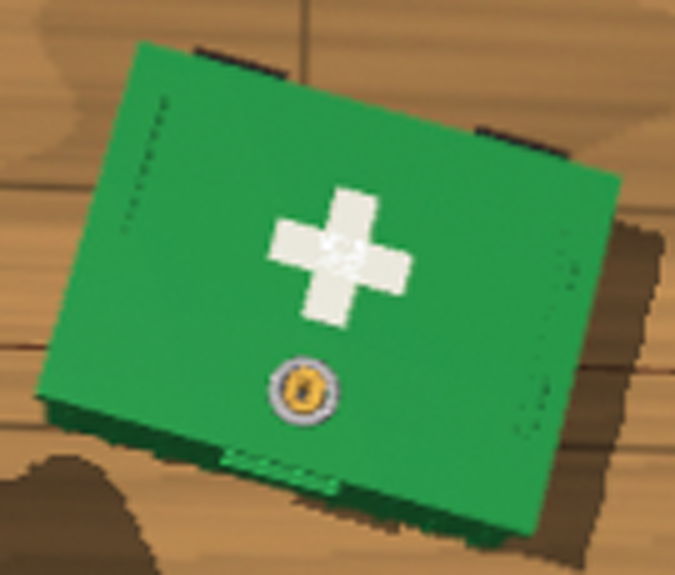

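View pics/b4s.png

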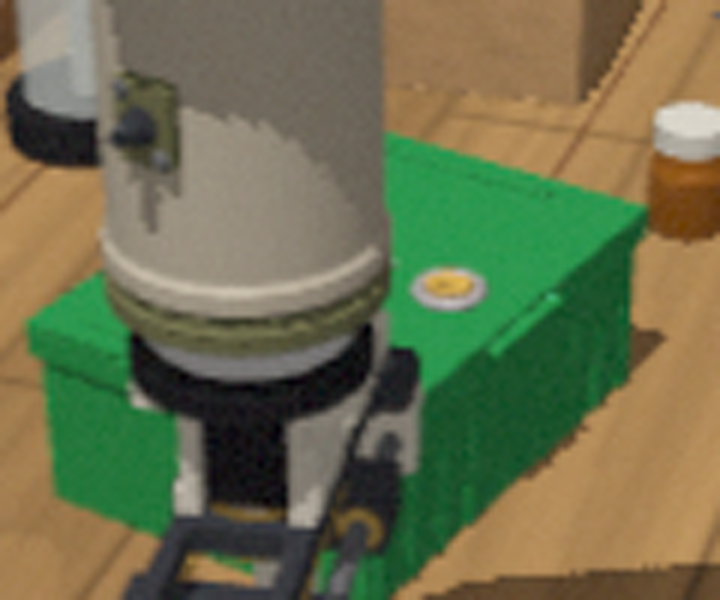

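View pics/a4t.png

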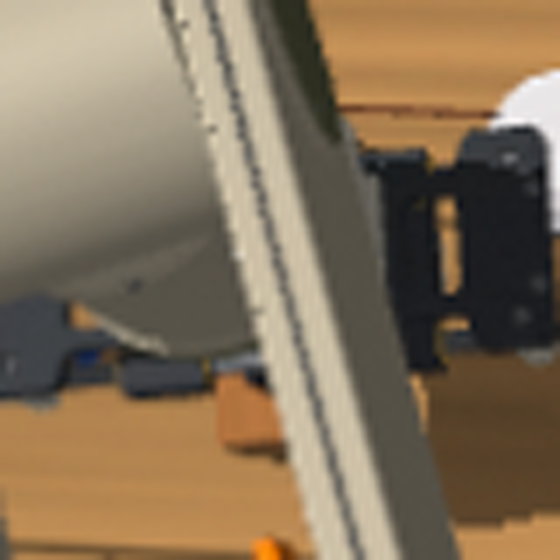

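Run:
```python
from h import *
t=cam("top");s=cam("side")
def rim(c,x0,y0,x1,y1):
    hsv=cv2.cvtColor(c["pixels"],cv2.COLOR_BGR2HSV)[y0:y1,x0:x1]
    m=(~((hsv[...,0]>45)&(hsv[...,0]<90)&(hsv[...,1]>90))).astype(np.uint8)
    n,l,st,ce=cv2.connectedComponentsWithStats(m)
    i=1+np.argmax(st[1:,4]);print(st[i],ce[i]+[x0,y0]);
    cn=max(cv2.findContours((l==i).astype(np.uint8),cv2.RETR_EXTERNAL,cv2.CHAIN_APPROX_NONE)[0],key=len)
    e=cv2.fitEllipse(cn);print(e[0][0]+x0,e[0][1]+y0,e[1]);return ce[i]+[x0,y0]
a=rim(t,315,212,338,233);b=rim(s,286,180,303,194)
print("z=.106",onz(t,[a],.1065),onz(s,[b],.1065),tri(t,[a],s,[b]))
g=lambda x0,y0,k,X:[(x0+(p+.5)/k-.5,y0+(q+.5)/k-.5) for p,q in X]
P=onz(t,g(265,145,5,[(140,42),(622,178),(38,395),(535,532)]),.101);print(P.round(4))
v=P[0]-P[1];print("yaw hinge",np.arctan2(-v[0],v[1]));v=P[2]-P[3];print(np.arctan2(-v[0],v[1]));v=(P[0]+P[1]-P[2]-P[3])/2;print(np.arctan2(v[1],v[0]),np.linalg.norm(v))
print("edgemid",(P[2]+P[3])/2)
```

```text
[  4   4  14  14 157] [325.42675159 222.8089172 ]
325.4204902648926 222.78834438323975 (13.17580795288086, 13.385664939880371)
[ 2  4 13  8 77] [294.33766234 187.76623377]
294.3073329925537 187.76443147659302 (6.851938724517822, 11.979715347290039)
z=.106 [[ 0.5213281  -0.14903302  0.1065    ]] [[ 0.52213936 -0.14644327  0.1065    ]] [[ 0.52228797 -0.1490458   0.10491853  0.00134121]]
[[ 0.7011 -0.0619  0.101 ]
 [ 0.6393 -0.311   0.101 ]
 [ 0.5152 -0.0169  0.101 ]
 [ 0.4556 -0.2662  0.101 ]]
yaw hinge -0.24318868880434127
-0.2344587669912155
-0.2381643043822486 0.19015738249053993
edgemid [ 0.48539704 -0.14158406  0.101     ]
```

Request:
{"fn": "arm_command", "kwargs": {"motion": [{"slide": [0.036,0.001,0.009],"turn": [0,0,0]},{"slide": [0.036,0.001,0.009],"turn": [0,0,0]},{"slide": [0.036,0.001,0.009],"turn": [0,0,0]},{"slide": [0,0,0.03],"turn": [0,0,0]},{"slide": [0,0,0],"turn": [0,0,0]}]}}

```text
t: 6.22
tool_pos: [0.4566, 0.2757, 0.2861]
orientation: [-2.068, -2.364, 0.005]
force: [-0.0, -0.1, 0.3]
opening: 0.0465
```

Run:
```python
from h import *
state();t=cam("top");s=cam("side")
crop(t,120,195,200,275,7,'a5t.png');crop(s,190,230,330,360,5,'a5s.png')
```

```text
t 6.22 tcp [0.4566 0.2757 0.2861] tip [0.4562 0.2754 0.1001] F [-0.  -0.1  0.3] M [-0.02 -0.13 -0.02] open 0.0465
[[-0.133, 0.991, -0.003], [0.991, 0.133, -0.002], [-0.001, -0.003, -1.0]] q [ 0.447  0.042  1.803 -0.     1.299 -1.257]
```

View pics/a5s.png

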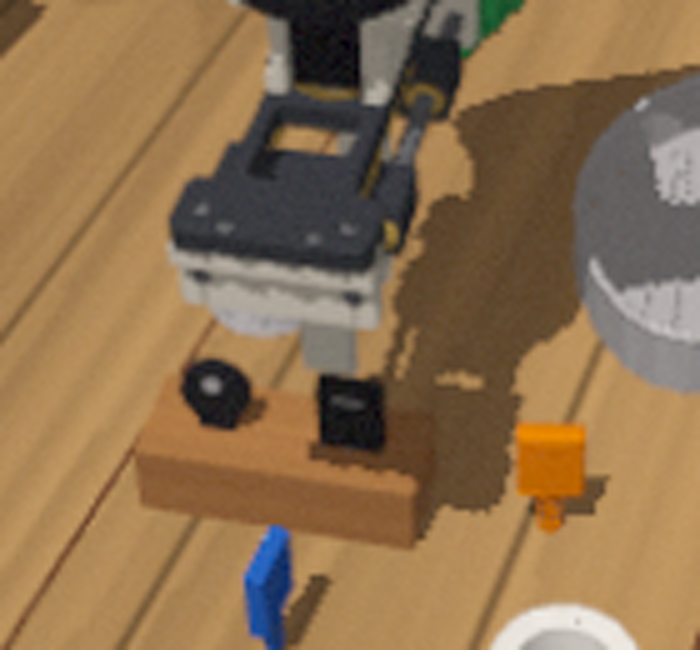

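View pics/a5t.png

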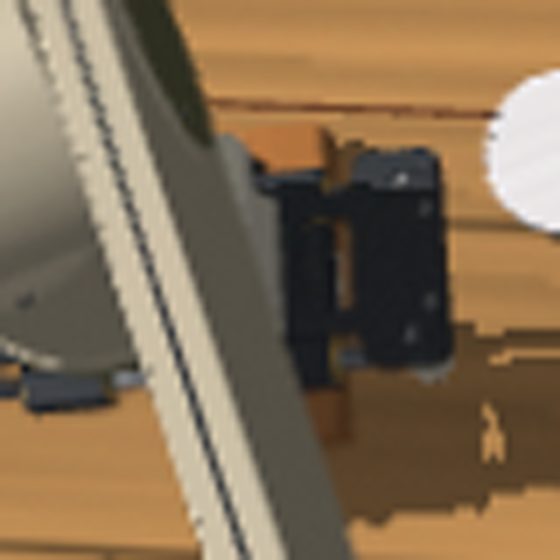

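Run:
```python
from h import *
st,Rm=state();s=cam("side")
tip=st["tool_pos"]+Rm[:,2]*.186
for dx in (.0233,.0408):
  for dy in(-.0075,.0075):
    p=proj(s,[tip+Rm[:,0]*dx+Rm[:,1]*dy])[0];print(dx,dy,((p-[190,230]+.5)*5-.5).round(1))
k=np.array([.456,.2775,.034])
for z in(.034,.070):
  for dx in(-.014,.014):
    X=k+[.99*dx-.0045*-.14*-1,.14*dx+.0045,0];X[2]=z;p=proj(s,[X])[0];print("head",z,dx,((p-[190,230]+.5)*5-.5).round(1))
```

```text
t 6.32 tcp [0.457  0.2754 0.2875] tip [0.4566 0.2752 0.1015] F [-0.4 -1.2  0. ] M [ 0.11 -0.16 -0.03] open 0.0465
[[-0.133, 0.991, -0.002], [0.991, 0.133, -0.001], [-0.001, -0.002, -1.0]] q [ 0.446  0.041  1.802 -0.     1.301 -1.257]
0.0233 -0.0075 [353.8 365.9]
0.0233 0.0075 [316.9 360.3]
0.0408 -0.0075 [342.5 398.1]
0.0408 0.0075 [304.9 392.3]
head 0.034 -0.014 [385.7 455.9]
head 0.034 0.014 [320.6 445.9]
head 0.07 -0.014 [383.2 394.9]
head 0.07 0.014 [316.5 385.1]
```

Request:
{"fn": "arm_command", "kwargs": {"motion": [{"slide": [0.005,-0.001,0.04],"turn": [0,0,0]},{"slide": [0,0,0.04],"turn": [0,0,0]},{"slide": [0,0,0.04],"turn": [0,0,0]},{"slide": [0,0,0.03],"turn": [0,0,0]},{"slide": [0,0,0],"turn": [0,0,0]}]}}

```text
t: 6.78
tool_pos: [0.4555, 0.2773, 0.226]
orientation: [-2.068, -2.363, 0.006]
force: [-0.6, -0.7, 0.1]
opening: 0.0466
```

Run:
```python
from h import *
state();s=cam("side")
crop(s,190,230,330,360,5,'a6s.png')
```

```text
t 6.78 tcp [0.4555 0.2773 0.226 ] tip [0.4549 0.2769 0.04  ] F [-0.6 -0.7  0.1] M [ 0.04 -0.13 -0.02] open 0.0466
[[-0.133, 0.991, -0.004], [0.991, 0.133, -0.002], [-0.001, -0.004, -1.0]] q [ 0.451  0.117  1.843 -0.     1.185 -1.253]
```

View pics/a6s.png

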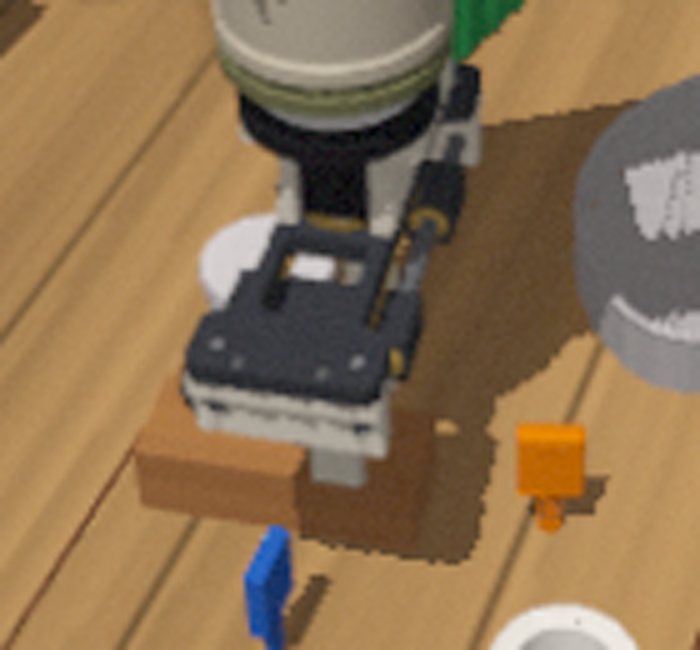

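Request:
{"fn": "arm_command", "kwargs": {"motion": [{"slide": [0,0.001,0.001],"turn": [0,0,0]},{"slide": [0,0,0],"turn": [0,0,0]},{"slide": [0,0,0],"turn": [0,0,0]},{"slide": [0,0,0],"turn": [0,0,0]},{"slide": [0,0,0],"turn": [0,0,0]}], "gripper": 0, "grip_force": 50}}

```text
t: 7.25
tool_pos: [0.457, 0.2786, 0.2288]
orientation: [2.067, 2.365, 0.002]
force: [-0.0, -0.7, -0.0]
opening: 0.0177
```

Request:
{"fn": "arm_command", "kwargs": {"motion": [{"slide": [0,0,0],"turn": [0,0,0]},{"slide": [0,0,0],"turn": [0,0,0]},{"slide": [0,0,0],"turn": [0,0,0]},{"slide": [0,0,0],"turn": [0,0,0]},{"slide": [0,0,0],"turn": [0,0,0]}]}}

```text
t: 7.67
tool_pos: [0.4569, 0.2786, 0.2284]
orientation: [2.067, 2.365, 0.001]
force: [-0.4, -0.3, 4.0]
opening: 0.0086
```

Run:
```python
from h import *
state()
```

```text
t 7.67 tcp [0.4569 0.2786 0.2284] tip [0.457  0.2786 0.0424] F [-0.4 -0.3  4. ] M [ 0.12  0.03 -0.04] open 0.0086
[[-0.134, 0.991, 0.0], [0.991, 0.134, 0.0], [0.0, 0.0, -1.0]] q [ 0.452  0.116  1.839  0.     1.185 -1.253]
```

Request:
{"fn": "arm_command", "kwargs": {"motion": [{"slide": [0,0,-0.02],"turn": [0,0,0]},{"slide": [0,0,-0.03],"turn": [0,0,0]},{"slide": [0,0,-0.05],"turn": [0,0,0]},{"slide": [0,0,-0.08],"turn": [0,0,0]},{"slide": [0,0,-0.08],"turn": [0,0,0]}]}}

```text
t: 8.08
tool_pos: [0.4561, 0.2781, 0.3332]
orientation: [-2.067, -2.365, 0.004]
force: [0.4, 0.2, -0.6]
opening: 0.0085
```

Request:
{"fn": "arm_command", "kwargs": {"motion": [{"slide": [0,0,-0.05],"turn": [0,0,0]},{"slide": [0,0,0],"turn": [0,0,0]},{"slide": [0,0,0],"turn": [0,0,0]},{"slide": [0,0,0],"turn": [0,0,0]},{"slide": [0,0,0],"turn": [0,0,0]}]}}

```text
t: 8.5
tool_pos: [0.4563, 0.2782, 0.3507]
orientation: [-2.067, -2.365, 0.004]
force: [-1.0, 1.4, -0.1]
opening: 0.0084
```

Run:
```python
from h import *
s=cam("side")
crop(s,200,200,340,340,5,'a7s.png')
plan([.5217-.03,-.149+.1,.355],1.3323,15)
```

```text
t 8.55 tcp [0.4563 0.2782 0.3506] tip [0.4558 0.2779 0.1646] F [-0.1  0.3 -1. ] M [ 0.05 -0.24  0.04] open 0.0087
[[-0.134, 0.991, -0.003], [0.991, 0.134, -0.001], [-0.001, -0.003, -1.0]] q [ 0.452 -0.014  1.738 -0.     1.421 -1.253]
total turn [-0.003  0.001  0.373] dist/row mm 21.9 turn/row 0.025
slide [-0.055, -0.001, -0.001] turn [-0.0, 0.0, 0.05]
slide [-0.055, -0.0, -0.001] turn [-0.0, 0.0, 0.05]
slide [-0.055, 0.001, -0.001] turn [-0.0, 0.0, 0.05]
slide [-0.055, 0.003, -0.001] turn [-0.0, 0.0, 0.05]
slide [-0.055, 0.004, -0.001] turn [-0.0, 0.0, 0.05]
slide [-0.055, 0.005, -0.001] turn [-0.0, 0.0, 0.05]
slide [-0.054, 0.007, -0.001] turn [-0.0, 0.0, 0.05]
slide [-0.054, 0.008, -0.001] turn [-0.0, 0.0, 0.05]
slide [-0.054, 0.009, -0.001] turn [-0.0, 0.0, 0.05]
slide [-0.054, 0.011, -0.001] turn [-0.0, 0.0, 0.05]
slide [-0.054, 0.012, -0.001] turn [-0.0, 0.0, 0.05]
slide [-0.053, 0.013, -0.001] turn [-0.0, 0.0, 0.05]
slide [-0.053, 0.015, -0.001] turn [-0.0, 0.0, 0.05]
slide [-0.052, 0.016, -0.001] turn [-0.0, 0.0, 0.05]
slide [-0.052, 0.017, -0.001] turn [-0.0, 0.0, 0.05]
```

View pics/a7s.png

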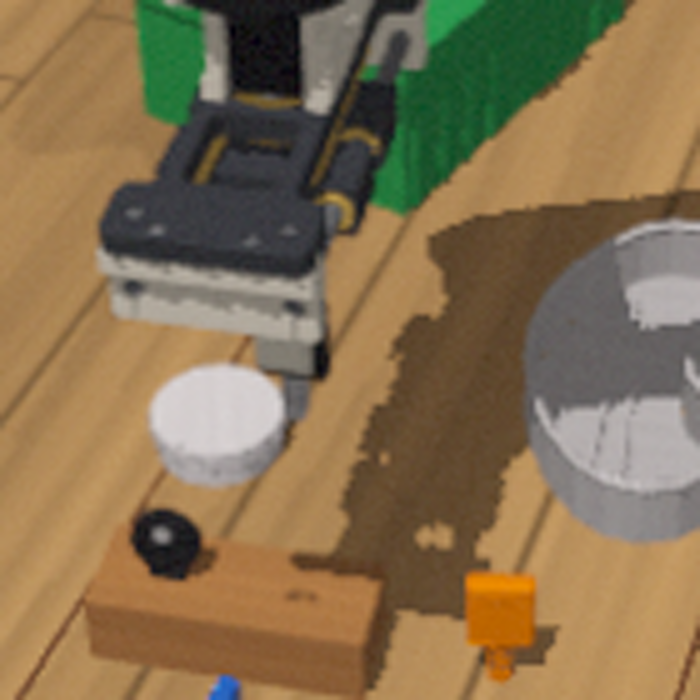

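Request:
{"fn": "arm_command", "kwargs": {"motion": [{"slide": [-0.055,-0.001,-0.002],"turn": [0,0,0.05]},{"slide": [-0.055,0,-0.002],"turn": [0,0,0.05]},{"slide": [-0.055,0.001,-0.002],"turn": [0,0,0.05]},{"slide": [-0.055,0.003,-0.002],"turn": [0,0,0.05]},{"slide": [-0.055,0.004,-0.002],"turn": [0,0,0.05]}]}}

```text
t: 8.97
tool_pos: [0.4684, 0.168, 0.3548]
orientation: [-2.211, -2.23, 0.004]
force: [1.2, 0.1, 0.3]
opening: 0.0086
```

Request:
{"fn": "arm_command", "kwargs": {"motion": [{"slide": [-0.055,0.005,-0.001],"turn": [0,0,0.05]},{"slide": [-0.054,0.007,-0.001],"turn": [0,0,0.05]},{"slide": [-0.054,0.008,-0.001],"turn": [0,0,0.05]},{"slide": [-0.054,0.009,-0.001],"turn": [0,0,0.05]},{"slide": [-0.054,0.011,-0.001],"turn": [0,0,0.05]}]}}

```text
t: 9.38
tool_pos: [0.4799, 0.0589, 0.3568]
orientation: [-2.346, -2.087, 0.003]
force: [0.0, 0.2, -0.5]
opening: 0.0086
```

Request:
{"fn": "arm_command", "kwargs": {"motion": [{"slide": [-0.054,0.012,-0.001],"turn": [0,0,0.05]},{"slide": [-0.053,0.013,-0.001],"turn": [0,0,0.05]},{"slide": [-0.053,0.015,-0.001],"turn": [0,0,0.05]},{"slide": [-0.052,0.016,-0.001],"turn": [0,0,0.05]},{"slide": [-0.052,0.017,-0.001],"turn": [0,0,0.05]}]}}

```text
t: 9.8
tool_pos: [0.4914, -0.0501, 0.3588]
orientation: [-2.472, -1.936, 0.003]
force: [0.3, 0.6, 0.8]
opening: 0.009
```

Run:
```python
from h import *
plan([.5217,-.149,.357],1.3323,5)
```

```text
t 9.8 tcp [ 0.4914 -0.0501  0.3588] tip [ 0.4909 -0.05    0.1728] F [0.3 0.6 0.8] M [ 0.04 -0.11  0.01] open 0.009
[[0.24, 0.971, -0.002], [0.971, -0.24, 0.0], [-0.0, -0.002, -1.0]] q [-0.205 -0.132  1.835 -0.     1.441 -1.534]
total turn [-0.002  0.    -0.004] dist/row mm 20.7 turn/row 0.001
slide [-0.044, 0.027, 0.001] turn [-0.001, 0.0, -0.001]
slide [-0.044, 0.027, 0.001] turn [-0.001, 0.0, -0.001]
slide [-0.044, 0.027, 0.001] turn [-0.001, 0.0, -0.001]
slide [-0.044, 0.026, 0.001] turn [-0.001, 0.0, -0.001]
slide [-0.044, 0.026, 0.001] turn [-0.001, 0.0, -0.001]
```

Request:
{"fn": "arm_command", "kwargs": {"motion": [{"slide": [-0.055,0.033,0],"turn": [-0.001,0,-0.002]},{"slide": [-0.055,0.033,0],"turn": [-0.001,0,-0.002]},{"slide": [-0.055,0.033,0.015],"turn": [-0.001,0,-0.002]},{"slide": [-0.055,0.034,0.015],"turn": [-0.001,0,-0.002]},{"slide": [0,0,0],"turn": [0,0,0]}]}}

```text
t: 10.22
tool_pos: [0.5225, -0.1505, 0.3455]
orientation: [-2.471, -1.94, 0.002]
force: [-0.1, -0.6, 0.1]
opening: 0.0086
```

Request:
{"fn": "arm_command", "kwargs": {"motion": [{"slide": [0,0,0.002],"turn": [0,0,0]},{"slide": [0,0,0],"turn": [0,0,0]},{"slide": [0,0,0],"turn": [0,0,0]},{"slide": [0,0,0],"turn": [0,0,0]},{"slide": [0,0,0],"turn": [0,0,0]}]}}

```text
t: 10.63
tool_pos: [0.5226, -0.1463, 0.3477]
orientation: [2.466, 1.944, 0.002]
force: [0.7, -0.0, 0.2]
opening: 0.0084
```

Run:
```python
from h import *
st,Rm=state();s=cam("side");t=cam("top")
crop(s,260,140,330,210,10,'a8s.png');crop(t,290,190,360,260,8,'a8t.png')
tip=st["tool_pos"]+Rm[:,2]*.2184
f=lambda X:((proj(s,[X])[0]-[260,140]+.5)*10-.5).round(1)
print("pred key tip",f(tip),"underside",f(tip-Rm[:,2]*.024),"lock",f([.5217,-.149,.107]), "below tip on face",f([tip[0],tip[1],.107]))
```

```text
t 10.63 tcp [ 0.5226 -0.1463  0.3477] tip [ 0.5231 -0.1464  0.1617] F [ 0.7 -0.   0.2] M [ 0.08 -0.15  0.05] open 0.0084
[[0.233, 0.972, 0.002], [0.972, -0.233, -0.001], [0.0, 0.002, -1.0]] q [-0.368  0.008  1.721  0.     1.41  -1.703]
pred key tip [345.2 411.2] underside [346.  335.4] lock [352.2 476.7] below tip on face [344.5 480.1]
```

View pics/a8s.png

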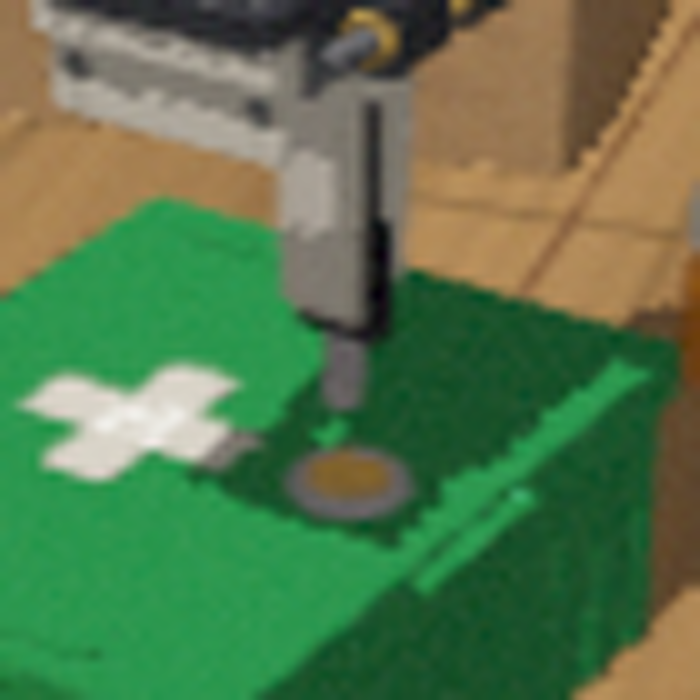

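View pics/a8t.png

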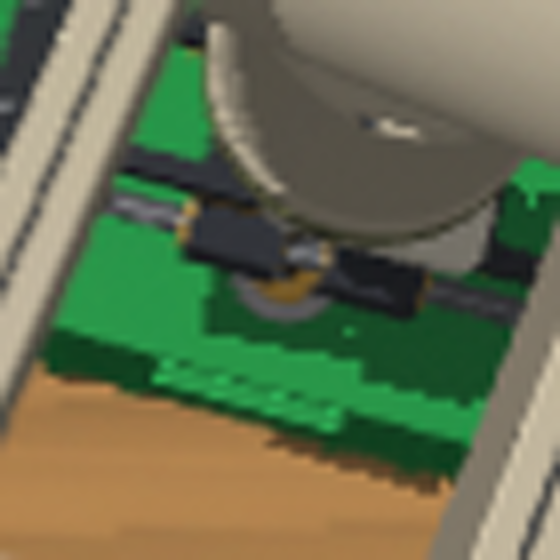

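Run:
```python
from h import *
s=cam("side")
x0,y0,x1,y1=285,182,305,194
p=s["pixels"][y0:y1,x0:x1]
h=cv2.cvtColor(p,cv2.COLOR_BGR2HSV)
w=((h[...,0]>10)&(h[...,0]<28)&(h[...,1]>100)).astype(float)
ys,xs=np.nonzero(w);c=[xs.mean()+x0,ys.mean()+y0];print(c,len(xs),onz(s,[c],.107))
m=(~((h[...,0]>40)&(h[...,0]<90)&(h[...,1]>90)))
ys,xs=np.nonzero(m);print(xs.min()+x0,xs.max()+x0,ys.min()+y0,ys.max()+y0,proj(s,[[.522,-.1487,.107]]))
a=np.linspace(0,6.28,60);E=proj(s,np.c_[.522+.018*np.cos(a),-.1487+.018*np.sin(a),.107+0*a]);print(E.min(0),E.max(0))
state()
```

```text
[np.float64(294.2962962962963), np.float64(187.1851851851852)] 27 [[ 0.52302035 -0.1487329   0.107     ]]
285 300 183 191 [[294.6337343  187.24820356]]
[288.30197209 184.15259073] [300.96467342 190.42644213]
t 10.78 tcp [ 0.5227 -0.1467  0.3477] tip [ 0.5231 -0.1468  0.1617] F [-0.9  1.1  0.2] M [ 0.02 -0.14 -0.  ] open 0.0087
[[0.234, 0.972, 0.002], [0.972, -0.234, -0.001], [-0.0, 0.002, -1.0]] q [-0.368  0.009  1.721  0.     1.41  -1.703]
```

Request:
{"fn": "arm_command", "kwargs": {"motion": [{"slide": [-0.005,-0.001,0.01],"turn": [0,0,0.006]},{"slide": [0,0,0.01],"turn": [0,0,0]},{"slide": [0,0,0.01],"turn": [0,0,0]},{"slide": [0,0,0.01],"turn": [0,0,0]},{"slide": [0,0,0],"turn": [0,0,0]}]}}

```text
t: 11.2
tool_pos: [0.5214, -0.1489, 0.3299]
orientation: [-2.471, -1.94, -0.0]
force: [0.3, -0.5, -0.3]
opening: 0.0084
```

Run:
```python
from h import *
st,Rm=state();s=cam("side")
crop(s,260,140,330,210,10,'a9s.png')
print(st["tool_pos"]+Rm[:,2]*.2184)
```

```text
t 11.2 tcp [ 0.5214 -0.1489  0.3299] tip [ 0.5214 -0.1489  0.1439] F [ 0.3 -0.5 -0.3] M [ 0.04 -0.2   0.  ] open 0.0084
[[0.238, 0.971, 0.0], [0.971, -0.238, 0.0], [0.0, 0.0, -1.0]] q [-0.373  0.023  1.74   0.     1.379 -1.704]
[ 0.52144955 -0.14885223  0.11149305]
```

View pics/a9s.png

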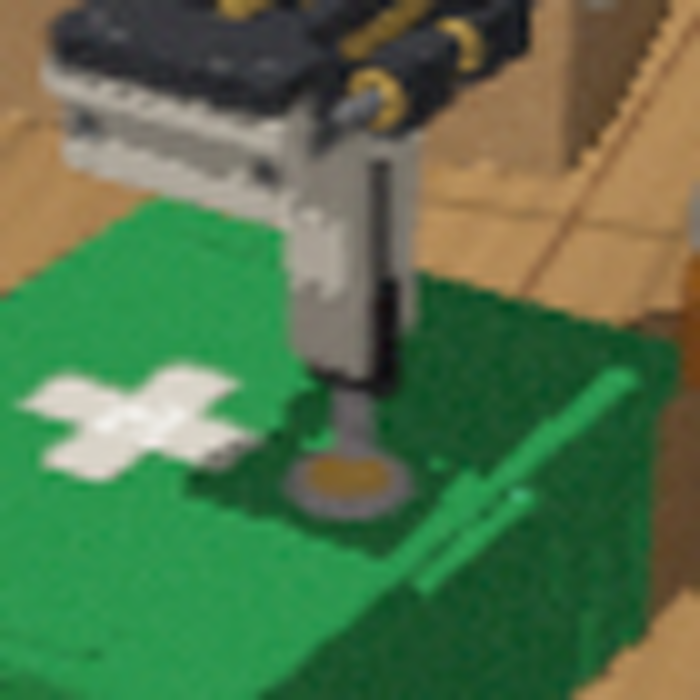

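Request:
{"fn": "arm_command", "kwargs": {"motion": [{"slide": [0,0.002,0.006],"turn": [0,0,0]},{"slide": [0,0,0.006],"turn": [0,0,0]},{"slide": [0,0,0.006],"turn": [0,0,0]},{"slide": [0,0,0.004],"turn": [0,0,0]},{"slide": [0,0,0],"turn": [0,0,0]}]}}

```text
t: 11.67
tool_pos: [0.5225, -0.1492, 0.322]
orientation: [2.47, 1.939, 0.001]
force: [-0.3, 0.3, 0.2]
opening: 0.009
```

Run:
```python
from h import *
st,Rm=state()
print(st["tool_pos"]+Rm[:,2]*.2184)
```

```text
t 11.67 tcp [ 0.5225 -0.1492  0.322 ] tip [ 0.5227 -0.1492  0.136 ] F [-0.3  0.3  0.2] M [-0.04 -0.13  0.02] open 0.009
[[0.238, 0.971, 0.001], [0.971, -0.238, -0.0], [0.0, 0.001, -1.0]] q [-0.373  0.032  1.746  0.     1.363 -1.704]
[ 0.52274196 -0.14921856  0.10361796]
```

Request:
{"fn": "arm_command", "kwargs": {"motion": [{"slide": [0,0,0.005],"turn": [0,0,0]},{"slide": [0,0,0.005],"turn": [0,0,0]},{"slide": [0,0,0],"turn": [0,0,0]},{"slide": [0,0,0],"turn": [0,0,0]},{"slide": [0,0,0],"turn": [0,0,0]}]}}

```text
t: 12.08
tool_pos: [0.5225, -0.1492, 0.3185]
orientation: [2.47, 1.939, 0.002]
force: [-0.1, -0.0, -0.6]
opening: 0.0083
```

Run:
```python
from h import *
st,Rm=state()
print(st["tool_pos"]+Rm[:,2]*.2184)
```

```text
t 12.08 tcp [ 0.5225 -0.1492  0.3185] tip [ 0.5228 -0.1492  0.1325] F [-0.1 -0.  -0.6] M [-0.02 -0.01 -0.01] open 0.0083
[[0.237, 0.971, 0.002], [0.971, -0.237, -0.0], [0.0, 0.002, -1.0]] q [-0.373  0.035  1.749  0.     1.356 -1.704]
[ 0.52288802 -0.14925344  0.10006836]
```

Request:
{"fn": "arm_command", "kwargs": {"motion": [{"slide": [0,0,0.005],"turn": [0,0,0]},{"slide": [0,0,0.005],"turn": [0,0,0]},{"slide": [0,0,0.003],"turn": [0,0,0]},{"slide": [0,0,0],"turn": [0,0,0]},{"slide": [0,0,0],"turn": [0,0,0]}]}}

```text
t: 12.5
tool_pos: [0.5223, -0.1492, 0.313]
orientation: [2.471, 1.939, 0.0]
force: [-5.2, -0.1, 2.6]
opening: 0.0086
```

Run:
```python
from h import *
st,Rm=state()
print(st["tool_pos"]+Rm[:,2]*.2184)
```

```text
t 12.5 tcp [ 0.5223 -0.1492  0.313 ] tip [ 0.5224 -0.1493  0.127 ] F [-5.2 -0.1  2.6] M [ 0.09  0.97 -0.04] open 0.0086
[[0.238, 0.971, 0.001], [0.971, -0.238, -0.0], [-0.0, 0.001, -1.0]] q [-0.373  0.04   1.754 -0.     1.347 -1.704]
[ 0.52240435 -0.14929099  0.09459775]
```

Request:
{"fn": "arm_command", "kwargs": {"motion": [{"slide": [0,-0.0015,0.003],"turn": [0,0,0.06]},{"slide": [0,0,0.004],"turn": [0,0,-0.12]},{"slide": [0,0,0.004],"turn": [0,0,0.12]},{"slide": [0,0,0.002],"turn": [0,0,-0.06]},{"slide": [0,0,0],"turn": [0,0,0]}]}}

```text
t: 12.92
tool_pos: [0.522, -0.1491, 0.3078]
orientation: [2.469, 1.941, 0.002]
force: [-3.0, -0.6, -0.6]
opening: 0.009
```

Run:
```python
from h import *
st,Rm=state()
print(st["tool_pos"]+Rm[:,2]*.2184)
```

```text
t 12.92 tcp [ 0.522  -0.1491  0.3078] tip [ 0.5223 -0.1491  0.1218] F [-3.  -0.6 -0.6] M [ 0.07  0.38 -0.01] open 0.009
[[0.236, 0.972, 0.002], [0.972, -0.236, -0.0], [0.0, 0.002, -1.0]] q [-0.373  0.043  1.761  0.     1.336 -1.705]
[ 0.52233246 -0.14913829  0.08940343]
```

Request:
{"fn": "arm_command", "kwargs": {"motion": [{"slide": [0,-0.001,0.005],"turn": [0,0,0.06]},{"slide": [0,0,0.005],"turn": [0,0,-0.12]},{"slide": [0,0,0.005],"turn": [0,0,0.12]},{"slide": [0,0,0.003],"turn": [0,0,-0.06]},{"slide": [0,0,0],"turn": [0,0,0]}]}}

```text
t: 13.33
tool_pos: [0.522, -0.1491, 0.3014]
orientation: [2.468, 1.939, 0.003]
force: [-0.2, 0.6, 1.0]
opening: 0.0088
```

Run:
```python
from h import *
st,Rm=state()
print(st["tool_pos"]+Rm[:,2]*.2184)
```

```text
t 13.33 tcp [ 0.522  -0.1491  0.3014] tip [ 0.5226 -0.1492  0.1154] F [-0.2  0.6  1. ] M [ 0.05 -0.12 -0.  ] open 0.0088
[[0.237, 0.972, 0.003], [0.972, -0.237, -0.001], [-0.0, 0.003, -1.0]] q [-0.373  0.048  1.767  0.     1.322 -1.705]
[ 0.522751   -0.14927018  0.0829809 ]
```

Request:
{"fn": "arm_command", "kwargs": {"motion": [{"slide": [0,0,0.003],"turn": [0,0,0.04]},{"slide": [0,0,0.002],"turn": [0,0,-0.08]},{"slide": [0,0,0],"turn": [0,0,0.04]},{"slide": [0,0,0],"turn": [0,0,0]},{"slide": [0,0,0],"turn": [0,0,0]}]}}

```text
t: 13.75
tool_pos: [0.5222, -0.1491, 0.301]
orientation: [2.47, 1.936, 0.004]
force: [-7.2, 1.6, 14.4]
opening: 0.0086
```

Run:
```python
from h import *
st,Rm=state();s=cam("side")
crop(s,260,140,330,210,10,'a10s.png')
print(st["tool_pos"]+Rm[:,2]*.2184)
```

```text
t 13.75 tcp [ 0.5222 -0.1491  0.301 ] tip [ 0.5229 -0.1494  0.115 ] F [-7.2  1.6 14.4] M [0.41 1.16 0.02] open 0.0086
[[0.239, 0.971, 0.004], [0.971, -0.239, -0.001], [-0.0, 0.004, -1.0]] q [-0.373  0.049  1.768  0.     1.321 -1.702]
[ 0.52305066 -0.14940863  0.08262438]
```

View pics/a10s.png

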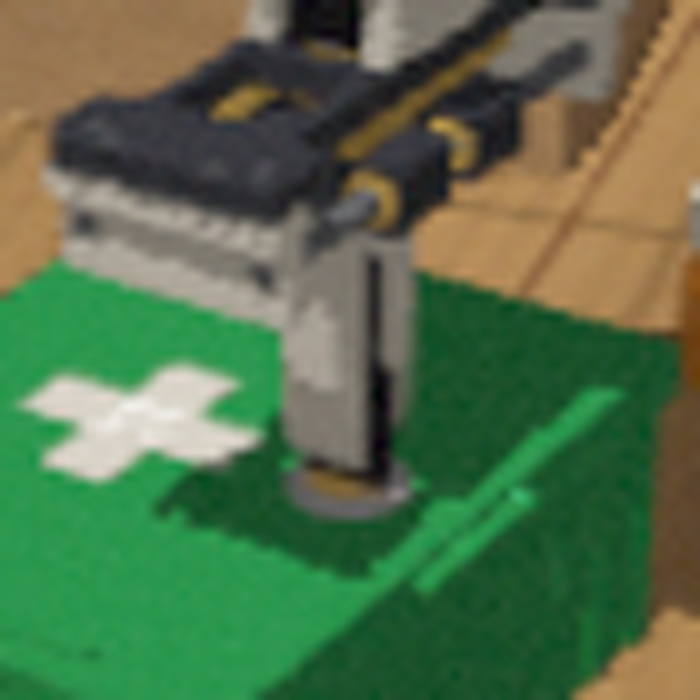

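Request:
{"fn": "arm_command", "kwargs": {"motion": [{"slide": [0,0,-0.002],"turn": [0,0,0]},{"slide": [0,0,0],"turn": [0,0,0.2]},{"slide": [0,0,0],"turn": [0,0,0.2]},{"slide": [0,0,0],"turn": [0,0,0.2]},{"slide": [0,0,0],"turn": [0,0,0.2]}]}}

```text
t: 14.22
tool_pos: [0.5222, -0.1492, 0.3012]
orientation: [2.809, 1.4, 0.005]
force: [-4.0, -0.1, 8.0]
opening: 0.0085
```

Run:
```python
from h import *
st,Rm=state()
print(st["tool_pos"]+Rm[:,2]*.2184,np.arctan2(Rm[1,0],Rm[0,0]))
```

```text
t 14.22 tcp [ 0.5222 -0.1492  0.3012] tip [ 0.5229 -0.1495  0.1152] F [-4.  -0.1  8. ] M [0.08 0.59 0.04] open 0.0085
[[0.602, 0.798, 0.004], [0.798, -0.602, -0.001], [0.001, 0.004, -1.0]] q [-0.373  0.049  1.767  0.     1.321 -1.297]
[ 0.52302991 -0.14955175  0.0827578 ] 0.9245922810674246
```

Request:
{"fn": "arm_command", "kwargs": {"motion": [{"slide": [0,0,0],"turn": [0,0,0.22]},{"slide": [0,0,0],"turn": [0,0,0.22]},{"slide": [0,0,0],"turn": [0,0,0.22]},{"slide": [0,0,0],"turn": [0,0,0.22]},{"slide": [0,0,0],"turn": [0,0,0.22]}]}}

```text
t: 14.63
tool_pos: [0.5222, -0.1494, 0.3012]
orientation: [3.084, 0.584, 0.006]
force: [-4.6, -1.2, 8.2]
opening: 0.0092
```

Run:
```python
from h import *
st,Rm=state()
print(st["tool_pos"]+Rm[:,2]*.2184,np.arctan2(Rm[1,0],Rm[0,0]))
```

```text
t 14.63 tcp [ 0.5222 -0.1494  0.3012] tip [ 0.5229 -0.1497  0.1152] F [-4.6 -1.2  8.2] M [-0.16  0.64  0.13] open 0.0092
[[0.931, 0.365, 0.004], [0.365, -0.931, -0.002], [0.003, 0.003, -1.0]] q [-0.373  0.049  1.767 -0.     1.321 -0.747]
[ 0.52302222 -0.14975846  0.08278207] 0.37413738321297657
```

Request:
{"fn": "arm_command", "kwargs": {"motion": [{"slide": [0,0,0],"turn": [0,0,0.22]},{"slide": [0,0,0],"turn": [0,0,0.22]},{"slide": [0,0,0],"turn": [0,0,0.22]},{"slide": [0,0,0],"turn": [0,0,0.22]},{"slide": [0,0,0],"turn": [0,0,0.22]}]}}

```text
t: 15.05
tool_pos: [0.5219, -0.1494, 0.3012]
orientation: [3.128, -0.276, 0.005]
force: [-6.0, -0.5, 10.1]
opening: 0.0089
```

Run:
```python
from h import *
st,Rm=state()
print(st["tool_pos"]+Rm[:,2]*.2184,np.arctan2(Rm[1,0],Rm[0,0]))
```

```text
t 15.05 tcp [ 0.5219 -0.1494  0.3012] tip [ 0.5225 -0.1497  0.1152] F [-6.  -0.5 10.1] M [-0.15  1.12  0.03] open 0.0089
[[0.985, -0.175, 0.003], [-0.175, -0.985, -0.002], [0.003, 0.001, -1.0]] q [-3.730e-01  4.900e-02  1.768e+00 -1.000e-03  1.322e+00 -1.970e-01]
[ 0.52263242 -0.14979659  0.0827672 ] -0.17593626867130954
```

Request:
{"fn": "arm_command", "kwargs": {"motion": [{"slide": [0,0,0],"turn": [0,0,0.2]},{"slide": [0,0,0],"turn": [0,0,0.2]},{"slide": [0,0,0],"turn": [0,0,0.1]},{"slide": [0,0,0],"turn": [0,0,0.06]},{"slide": [0,0,0],"turn": [0,0,0]}]}}

```text
t: 15.47
tool_pos: [0.5219, -0.1494, 0.3012]
orientation: [3.061, -0.704, 0.005]
force: [-6.4, -0.7, 9.6]
opening: 0.0087
```

Run:
```python
from h import *
st,Rm=state()
print(st["tool_pos"]+Rm[:,2]*.2184,np.arctan2(Rm[1,0],Rm[0,0]))
s=cam("side");crop(s,260,140,330,210,10,'a11s.png');t=cam("top");crop(t,290,190,360,260,8,'a11t.png')
```

```text
t 15.47 tcp [ 0.5219 -0.1494  0.3012] tip [ 0.5225 -0.1497  0.1152] F [-6.4 -0.7  9.6] M [-0.15  1.12  0.12] open 0.0087
[[0.899, -0.437, 0.003], [-0.437, -0.899, -0.002], [0.004, 0.0, -1.0]] q [-0.373  0.049  1.768 -0.     1.322  0.08 ]
[ 0.52261729 -0.14975358  0.08276591] -0.4524806517687733
```

View pics/a11s.png

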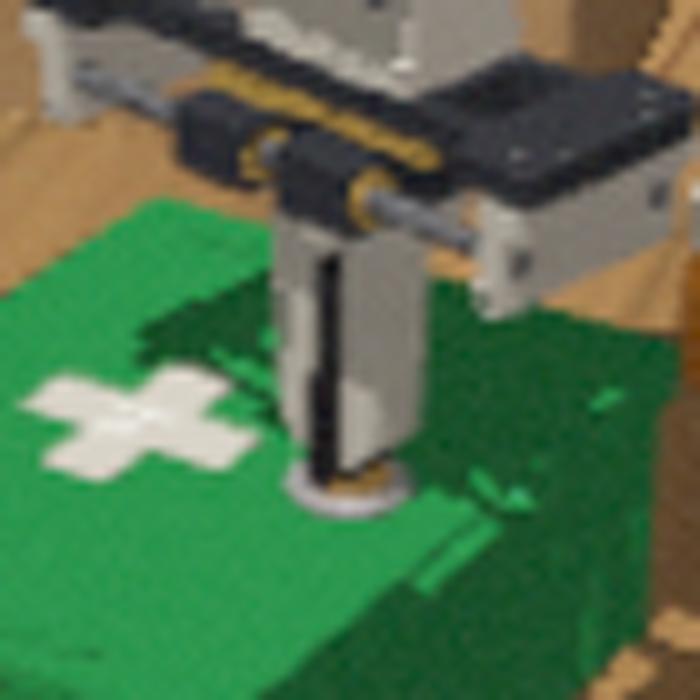

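Request:
{"fn": "arm_command", "kwargs": {"motion": [{"slide": [0,0,0],"turn": [0,0,0.06]},{"slide": [0,0,0],"turn": [0,0,0.06]},{"slide": [0,0,0],"turn": [0,0,0]},{"slide": [0,0,0],"turn": [0,0,0]},{"slide": [0,0,0],"turn": [0,0,0]}]}}

```text
t: 15.98
tool_pos: [0.5219, -0.1493, 0.3011]
orientation: [3.039, -0.793, 0.005]
force: [-5.5, -0.2, 10.4]
opening: 0.0089
```

Run:
```python
from h import *
st,Rm=state()
print(st["tool_pos"]+Rm[:,2]*.2184,np.arctan2(Rm[1,0],Rm[0,0]))
```

```text
t 15.98 tcp [ 0.5219 -0.1493  0.3011] tip [ 0.5225 -0.1496  0.1151] F [-5.5 -0.2 10.4] M [-0.11  1.13  0.17] open 0.0089
[[0.873, -0.488, 0.003], [-0.488, -0.873, -0.002], [0.003, -0.0, -1.0]] q [-0.373  0.049  1.768 -0.     1.322  0.138]
[ 0.52261313 -0.14967433  0.08274847] -0.5103691444575197
```

Request:
{"fn": "arm_command", "kwargs": {"motion": [{"slide": [0,0,0],"turn": [0,0,0.06]},{"slide": [0,0,0],"turn": [0,0,0.06]},{"slide": [0,0,0],"turn": [0,0,0]},{"slide": [0,0,0],"turn": [0,0,0]},{"slide": [0,0,0],"turn": [0,0,0]}]}}

```text
t: 16.4
tool_pos: [0.522, -0.1492, 0.3006]
orientation: [3.015, -0.884, 0.005]
force: [-3.2, 0.5, 6.6]
opening: 0.0093
```

Run:
```python
from h import *
M=[]
for i in range(4):
    s=cam("side");st=robot.read_state();M.append(np.r_[st["force"],st["wrist_torque"]])
print(np.mean(M,0).round(3))
st,Rm=state()
print(st["tool_pos"]+Rm[:,2]*.2184,np.arctan2(Rm[1,0],Rm[0,0]))
crop(s,260,140,330,210,10,'a12s.png')
```

```text
[-3.161e+00 -1.950e-01  5.896e+00  2.000e-03  6.070e-01  2.510e-01]
t 16.6 tcp [ 0.522  -0.1492  0.3006] tip [ 0.5226 -0.1494  0.1146] F [-3.7  0.7  6. ] M [-0.05  0.63  0.24] open 0.0088
[[0.842, -0.54, 0.003], [-0.54, -0.842, -0.001], [0.003, -0.001, -1.0]] q [-0.373  0.049  1.768  0.     1.321  0.197]
[ 0.52269488 -0.14944422  0.08223266] -0.5701819834030176
```

View pics/a12s.png

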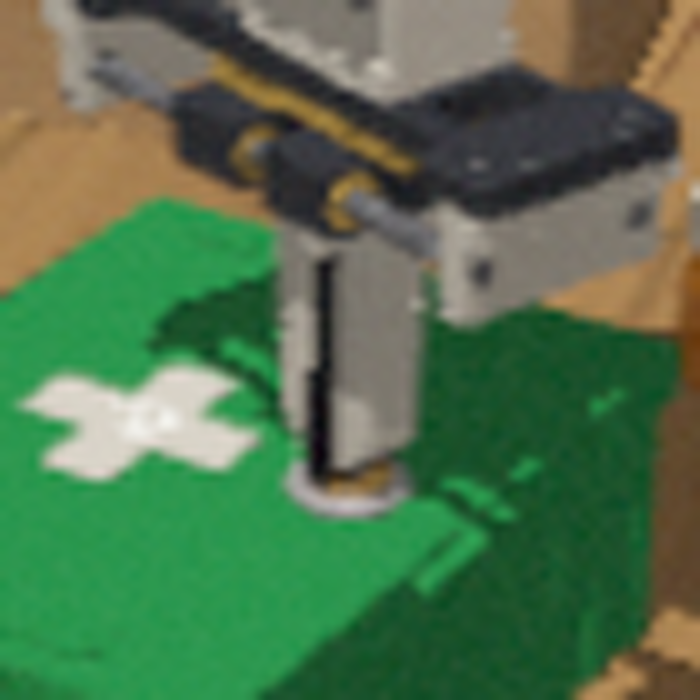

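Run:
```python
from h import *
s=cam("side","end_s.png");st,Rm=state()
a=cv2.imread("pics/side0.png").astype(int);d=np.abs(a-s["pixels"].astype(int)).max(2)
print({n:int((d[y0:y1,x0:x1]>60).sum()) for n,(x0,y0,x1,y1) in dict(jar=(325,155,345,182),dish=(303,243,355,308),tape=(285,350,320,382),tin=(228,273,260,296),packet=(130,288,183,322),other=(225,298,243,318)).items()})
```

```text
t 16.65 tcp [ 0.522  -0.1492  0.3006] tip [ 0.5226 -0.1494  0.1146] F [-2.7  0.1  5.6] M [-0.03  0.62  0.24] open 0.0082
[[0.842, -0.54, 0.003], [-0.54, -0.842, -0.001], [0.003, -0.001, -1.0]] q [-0.373  0.049  1.768  0.     1.321  0.197]
{'jar': 86, 'dish': 0, 'tape': 0, 'tin': 0, 'packet': 0, 'other': 0}
```

View pics/end_s.png

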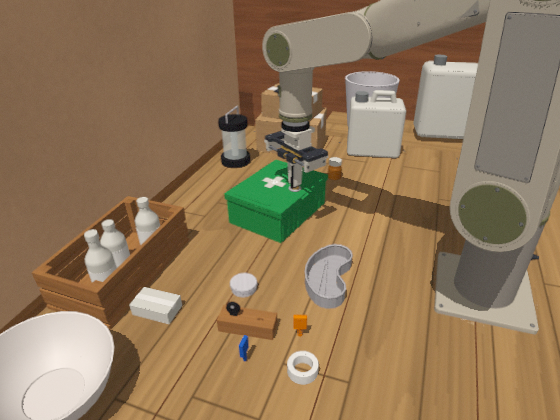

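```bash
python3 -c "
from h import *
print(robot.close_job());state()"
```

```text
the job is handed in; nothing more can be done
None
the job is handed in; nothing more can be done
```

I pressed the flap shut, took the square-headed key from the block, worked it into the lock and turned it clockwise to the stop. The job was handed in at about 16.7 s with the key still gripped and held turned; no verdict is reported.

- **Flap:** it met a hard stop with the fingertips about 101 mm above the shelf. Later pictures still show it shut.
- **Key depth:** the tip is about 24 mm below the lock's face. That figure comes from the arm's height and how the key was gripped, and the key met firm resistance there (14 N). The tool is upright within 0.005 rad.
- **Turn:** the hand turned about 1.90 rad in total. The torque rose to about 0.25 N m, well above the roughly 0.08 N m the seal should give, so I take the plug to be at its stop. I had no direct reading of the plug angle.
- **Slip:** the tool sank about 0.5 mm during the last bit of turning. I take this as the fingers slipping slightly on the head; the downward push is still about 6 N.
- **Grip:** the opening stayed near 8.5 mm on the 9 mm head, with the grip set to 50 N.
- **Other things:** comparing the first and last side pictures, the dish, tape, tin, packet and round-headed key had not changed. The jar area did differ. In the picture the jar looks to be in place with the arm's shadow across it, but I did not measure its position.

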